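Draw the adhesives tray out from under the rock shelf and set out the epoxy pair

TASK

Take the T-handled hook off its stand, catch the pull loop of the green tray under the edge of the rock shelf, draw the tray out nearly to its stop so that it stays out, and hang the hook back on its stand. Then lift the resin and hardener bottles out together in one grip and set them down, without dropping or tipping them, side by side and close together in the middle of the white mixing tile. Leave the brush, the glue bottle and the rock fragment where they are.

Things in the scene. Friction and masses are not known exactly. Their poses are not given: they have to be found in the camera images.
- riser: Fixed plywood shelf on grey legs at the left, loaded with brown rocks; its open front edge faces to the right. 400 mm wide (its y), 280 deep (its x), board from 150 to 168 mm above the bench. Origin on the bench under the middle of the front edge; x points into the shelf, to the left and somewhat away from the robot. Rocks stand at least 50 mm behind the edge and reach 85 mm above the board.
- loop (a point): Middle of the crossbar of the tray's steel pull loop: an 8 mm round bar along the shelf's y, straight 44 mm to either side, 34 mm above the bench; with the tray home, 40 mm behind the shelf's front edge and midway along it. The loop lies level, open above and below, 46 mm deep from the crossbar's axis to the tray's front wall (top 33 mm above the bench). Axes as the shelf's.
- tray (a joint): Green tray on runners: 0 home, grows as it slides out along the shelf's -x, stop at 0.172 m; stays where left, about 2 N to pull slowly. 190 mm wide, 190 deep, walls 33 mm and floor 12 mm above the bench. Bottles stand just behind its front wall, centres 65 mm behind the crossbar, in a nest 18 mm high with 2 to 3 mm play; nothing else in the tray within 50 mm of them.
- hook: Loose T-handled hook, 160 g. Wooden crosspiece 22 mm (its x) by 130 (y) by 26 high (z), sides flat, origin at its centre. From its middle a 9 mm steel rod runs 165 mm down (-z), then bends to its -x for 18 mm: an L-shaped hook. Hangs on the stand, centre 203 mm above the bench, axes as the stand's. Under the shelf the rod must lean 38 to 50 degrees, hook end forward, tip back and down.
- crook (a point): Inside corner of the hook, where a caught 8 mm bar sits: 9 mm to -x and 156 mm below the crosspiece's centre in the hook's frame. To catch: lower the tip behind the crossbar, then bring it back underneath it.
- stand: Fixed stand for the hook, far right of the robot: board 100 by 150 mm, 12 thick, two dark steel uprights 10 mm thick, 50 mm either side of the middle along its y, each topped by a notch: floor 190 mm above the bench, 28 mm wide (its x), flaring to 38, lips 18 mm high. The crosspiece lies across both notches, the rod hangs between; open to its +x, which faces the work. Origin on the bench.
- tile: Fixed white ceramic mixing tile on the bench ahead and a little to the right, 150 by 150 mm, 8 mm thick, on a thin black mat; origin under its centre, on the bench.
- resin: Loose epoxy resin bottle, white, blue cap: square, 26 by 26 mm, body 66 mm high, 88 with the cap (18 mm across), about 60 g. Origin under the centre of its base, z up. Stands next to the hardener along the shelf's y, either one left, centres 28 mm apart, faces parallel to the shelf's.
- hardener: Loose epoxy hardener bottle, amber brown with black cap, otherwise like the resin.
- brush: Loose brush lying on the bench between the robot and the tile, bystander, low and flat. Origin under its middle.
- glue: Loose white glue bottle with pointed nozzle, 32 mm across, 98 mm high, standing in front of the shelf, beside the way of the tray, bystander. Origin under its centre.
- fragment: Loose brown rock fragment, 55 by 45 by 30 mm, in front of the shelf, on the other side of the tray's way, bystander. Origin under its centre.
There are look-alikes about, which are no part of the job. There is more than one size of the hook; the one meant has the size given above.

How it is judged (in metres and radians):
On the way, in this order (a step that is already met when the one before it is completed fails the run):
1. the hook is lifted off its stand in the gripper (z of hook in the frame of stand above 0.218 m and contact force between the fingers and hook above 1 N), for 0.2 s.
2. the hook draws the tray (value of joint tray above 0.05 m and velocity of joint tray above 0.005 m/s and contact force between hook and tray above 0.3 N and contact force between the fingers and hook above 1 N), for 0.1 s.
3. the tray is out nearly to its stop (value of joint tray above 0.15 m), for 0.2 s.
4. the hook hangs on its stand again, let go (z of hook in the frame of stand between 0.199 and 0.207 m and x of hook in the frame of stand between -0.009 and 0.009 m and y of hook in the frame of stand between -0.016 and 0.016 m and angle between hook's own z axis and vertical below 0.1 rad and contact force between the fingers and hook below 0.1 N), for 0.2 s.
5. both bottles are lifted together in one grip (height (world z) of each of resin, hardener above 0.04 m and contact force between the fingers and resin above 0.5 N and contact force between the fingers and hardener above 0.5 N), for 0.2 s.
At the end, for the whole second after the job is handed in: Bottles upright (0.1 rad), at rest on the tile, each within 45 mm of its centre along both sides, centres at most 36 mm apart, faces parallel (0.2 rad); hook at rest on its stand, crosspiece in both notches (9 mm across, 16 mm along); tray out over 0.147 of 0.172 m (x of resin in the frame of tile between -0.045 and 0.045 m and y of resin in the frame of tile between -0.045 and 0.045 m and z of resin in the frame of tile between 0.005 and 0.011 m and angle between each of resin, hardener, hook's own z axis and vertical below 0.1 rad and linear speed of each of resin, hardener below 0.02 m/s and x of hardener in the frame of tile between -0.045 and 0.045 m and y of hardener in the frame of tile between -0.045 and 0.045 m and z of hardener in the frame of tile between 0.005 and 0.011 m and horizontal distance between resin and hardener below 0.036 m and angle between the x axis of resin and the x axis of hardener, either way round below 0.2 rad and linear speed of hook below 0.03 m/s and value of joint tray above 0.147 m and z of hook in the frame of stand between 0.199 and 0.207 m and x of hook in the frame of stand between -0.009 and 0.009 m and y of hook in the frame of stand between -0.016 and 0.016 m); the robot touches nothing.
It fails at once if the brush, glue bottle or rock fragment is moved by more than 25 mm (distance of any of brush, glue, fragment from where it was at the start of the episode above 0.025 m).
It fails at once if an epoxy bottle is tipped over (angle between any of resin, hardener's own z axis and vertical above 0.6 rad).
It fails at once if an epoxy bottle is let fall from more than about 17 mm ((linear speed of resin above 0.45 m/s and contact force between the fingers and resin below 0.05 N and height (world z) of resin above 0.014 m) or (linear speed of hardener above 0.45 m/s and contact force between the fingers and hardener below 0.05 N and height (world z) of hardener above 0.014 m)).
It also fails if it takes over 72 s, if anything falls off the work surface, if the arm or the gripper's body presses on something with over 40 N, if the wrist force passes 120 N, or if a joint passes its speed limit or range.

ROBOT

A 6-joint arm with a two-finger parallel gripper is mounted at the origin on the work surface. World frame = base frame: x ahead of the robot, y to its left, z up, the work surface at z = 0. Lengths are in m, angles in degrees, forces in N, time in s.
With the tool pointing down it reaches from about 0.4 to 0.825 m from the base axis. Payload 7 kg.
Tool frame: the origin (TCP) lies at the very end of the fingers, on their centre line; the grasp point (between the pads) lies 19 mm behind it; z points along the fingers, y is the line along which they close (so a half turn about z gives the same grasp; the last joint's range is limited). The gripper opens to 88 mm and grips with 3 to 60 N. Pads are 19 mm wide; open, the fingers measure 130 mm over their backs; the gripper's body (78 mm by 193 mm) begins 47 mm behind the grasp point.
Start: joints at [-49.555, 20.546, 0.682, 0, -70.136, -16.507], TCP at [0.274, -0.617, 0.195] pointing down, gripper open.
Joint ranges: [-176.03, 176.03], [-82.01, 121.73], [-58.28, 71.71], [-173.87, 95.51], [-174.79, -0.11], [-173.66, 173.66]. Speed limits (degrees/s): [136.94, 136.94, 172.46, 180, 180, 180].

INTERFACE

Orientations are given as [roll, pitch, yaw] about the fixed x, y, z axes, in that order (R = Rz(yaw) Ry(pitch) Rx(roll)).
In Python, from plant import ctrl gives the robot as it stands.
- The arm moves only by the tool carry_out, never from a script. Its argument "deltas" is a list that holds one entry, the list of rows, each a list of 5 numbers: the shift along the tool's x, y, z scaled (see below), then the turn about the tool's z scaled (see below), then the opening, from -1 (shut) to 1 (fully open). A call has 1 to 5 rows; each row is the pose to reach, as a shift and turn from the pose commanded when the call began, along the tool's axes at that moment, turning the shorter way round; what a row does not reach only later rows make up. The controller multiplies each number of a shift by 20 cm and each number of a turn by 2 pi rad. A row lasts 1/10 s, in which the tool goes at most 50 mm and 8.59 degrees, less where a joint would pass 70% of its speed; a pose out of reach is approached as far as the arm can. A call with a number of a shift or a turn outside -1 to 1 is refused whole. A call with a gripper value outside its range is refused whole. The fingers move at their own pace and stop on an object; the grip force is fixed at half the most. Time passes only in rows, so rows that repeat a pose let the fingers close. It gives the time, the measured TCP pose, the force, the opening and the grip force at its end, in the units of the state.
- ctrl.get_obs(): the state, without advancing time (a new reading comes with each control period).
- ctrl.snapshot(name): name is "scene" or "top" or "wrist"; returns a dict with "color" (384x512x3 uint8, red, green, blue), "camera_matrix" (3x3 intrinsics, pixels), "k1" (the pictures are not rectified: a ray, as slopes to the right and down, at radius r is drawn at 1 + k1 r^2 times it, then the intrinsics apply), "R" (3x3) and "t" (3): a world point X has camera coordinates R X + t. Camera axes: x right, y down, z forward; pixel columns grow to the right and rows downward; lengths in m; the calibration is good to about 2 mm. A picture is of the moment at which its call begins. There is no depth.
- ctrl.close_job(): hands the job in; it is judged then, once.
Trained networks look in a picture, given as the dict that the camera call returned (one of the last four; its "shot" number tells which), for a name from the list of things; names that differ only in an ending like _2 or _b are one class to them, and where a whole thing is asked for, a point or a joint stands for the part that bears it (a point fixed in the world has none). Each returns a list of dicts, best first, with "p" (0 to 1); they miss things now and then, are a little off and sometimes report something else, mostly with a low value. They report only what shows in the picture. A call takes as long as a camera call. They do not tell look-alikes from the thing itself.
- ctrl.search_frame(picture, name): "centre" ([column, row] in pixels, amid what is visible of it).
- ctrl.silhouettes(picture, name): "mask" (384x512 bool, what is visible of it) and "centre" ([column, row] in pixels, amid what is visible of it).
- ctrl.spot_point(picture, name): "centre" ([column, row] in pixels: a listed point, or the origin of a listed thing).
The state is a dict: "clock": time; "joint_pos": joint angles; "qvel": joint speeds; "tau": joint torques, N m; "tool_pos": TCP position; "orientation": TCP orientation; "force": force on the tool from outside, world axes, zero at the start; "moment": the same for the moment, N m; "opening": finger opening in m; "gripper_force": force on a finger pad.
Only numpy, scipy, OpenCV 4.12 (cv2) and the standard library are available. Lean on these libraries where they do the work, as an engineer would, in place of code of your own. Each camera call takes 0.05 s, during which the arm holds its last target. There are 200 camera calls.

## Working session

There is one attempt and no reset: what is moved stays moved. The work goes in short steps, Python scripts to look and compute and a tool call to move; the robot and the scene stay as the last step left them, time stands still between calls to the robot, and variables do not carry over. Pictures are saved under pics/ and viewed, at most 10 in all, crops included, and the job is handed in when it is done.

Besides the shell and the picture viewer there is one more tool, called after "Request:" as name([rows], argument=value, ...), one row to a line, values as JSON. carry_out: Moves the arm, as the interface text tells. Its arguments: {"type":"object","properties":{"deltas":{"type":"array"}},"required":["deltas"]}

```bash
mkdir -p pics; ls
cat > h.py <<'E'
import numpy as np, cv2
from plant import ctrl
from scipy.spatial.transform import Rotation as Ro
def ray(s,px):
    K=np.array(s["camera_matrix"]);k=s["k1"]
    d=np.array([(px[0]-K[0,2])/K[0,0],(px[1]-K[1,2])/K[1,1]]);u=d.copy()
    for _ in range(20): u=d/(1+k*(u@u))
    R=np.array(s["R"]);return -R.T@np.array(s["t"]), R.T@np.array([u[0],u[1],1])
def onz(s,px,z):
    o,d=ray(s,px);return o+d*(z-o[2])/d[2]
def proj(s,X):
    c=np.array(s["R"])@np.array(X)+np.array(s["t"]);u=c[:2]/c[2];u=u*(1+s["k1"]*(u@u));K=np.array(s["camera_matrix"])
    return np.array([K[0,0]*u[0]+K[0,2],K[1,1]*u[1]+K[1,2]])
def tri(obs):
    A=np.zeros((3,3));b=np.zeros(3)
    for s,px in obs:
        o,d=ray(s,px);d=d/np.linalg.norm(d);P=np.eye(3)-np.outer(d,d);A+=P;b+=P@o
    X=np.linalg.solve(A,b);return X,[np.round(proj(s,X)-px,1) for s,px in obs]
def save(s,n,box=None,f=1):
    im=s["color"][:,:,::-1]
    if box: im=im[box[1]:box[3],box[0]:box[2]]
    cv2.imwrite("pics/"+n+".png",cv2.resize(im,None,fx=f,fy=f,interpolation=cv2.INTER_CUBIC))
def st():
    o=ctrl.get_obs();return o,np.array(o["tool_pos"]),Ro.from_euler("xyz",o["orientation"],degrees=True).as_matrix()
E
python3 - <<'E'
from h import *
np.set_printoptions(precision=3,suppress=True)
S={n:ctrl.snapshot(n) for n in("scene","top","wrist")}
for n in S: save(S[n],"a_"+n,f=1.5)
import pickle;pickle.dump(S,open("S.pkl","wb"))
for n in S: print(n,"cam",-np.array(S[n]["R"]).T@np.array(S[n]["t"]))
for name in "riser loop tray hook crook stand tile resin hardener brush glue fragment".split():
    for n in S:
        print(name,n,[(np.round(d["centre"]).tolist(),round(d["p"],2)) for d in ctrl.spot_point(S[n],name)[:4]])
print(ctrl.get_obs())
E
```

```text
pics
scene cam [ 0.96  -0.687  0.814]
top cam [ 0.127 -0.06   1.422]
wrist cam [ 0.205 -0.647  0.384]
riser scene [([358.0, 210.0], 0.85)]
riser top [([189.0, 136.0], 0.82)]
riser wrist []
loop scene [([371.0, 192.0], 0.91)]
loop top []
loop wrist []Traceback (most recent call last):
  File "<stdin>", line 9, in <module>
ValueError: it knows: brush, crook, fragment, glue, hardener, hook, loop, resin, riser, stand, tile
```

Run:
```python
from h import *
S={n:ctrl.snapshot(n) for n in("scene","top","wrist")}
for name in "hook crook stand tile resin hardener brush glue fragment".split():
    for n in S:
        print(name,n,[(np.round(d["centre"],1).tolist(),round(d["p"],2)) for d in ctrl.spot_point(S[n],name)[:4]])
print(ctrl.get_obs())
```

```text
hook scene [([126.8, 222.9], 0.93), ([174.4, 262.7], 0.55)]
hook top [([385.4, 169.3], 0.71)]
hook wrist []
crook scene [([183.9, 307.5], 0.84), ([359.7, 209.1], 0.65), ([176.2, 247.7], 0.64)]
crook top [([371.1, 181.4], 0.93), ([313.9, 135.0], 0.55)]
crook wrist []
stand scene [([190.7, 314.9], 0.7)]
stand top [([364.6, 183.4], 0.94)]
stand wrist []
tile scene [([291.8, 302.2], 0.94)]
tile top [([313.9, 133.8], 0.84), ([246.5, 114.6], 0.43)]
tile wrist []
resin scene [([378.9, 191.8], 0.64)]
resin top [([315.6, 132.7], 0.49), ([365.5, 184.2], 0.42)]
resin wrist []
hardener scene [([382.6, 196.5], 0.66)]
hardener top []
hardener wrist []
brush scene [([234.3, 258.4], 0.82)]
brush top [([302.7, 193.1], 0.41)]
brush wrist []
glue scene [([377.7, 192.8], 0.65), ([360.0, 259.2], 0.64), ([230.4, 258.7], 0.17)]
glue top [([370.0, 184.2], 0.73), ([244.3, 115.7], 0.67)]
glue wrist []
fragment scene [([277.0, 223.8], 0.63)]
fragment top [([251.2, 185.4], 0.52)]
fragment wrist []
{'clock': 1.95, 'joint_pos': array([-4.95533397e+01,  2.05457854e+01,  6.82177085e-01, -1.06374554e-03,
       -7.01358597e+01, -1.65085139e+01]), 'qvel': array([0.07213959, 0.10823748, 0.09536514, 0.03524027, 0.05355754,
       0.00110084]), 'tau': array([-1.74313594e-03, -5.82360077e+01,  2.93288773e+01,  7.00232506e+00,
        1.24215666e-02, -1.02281967e-05]), 'tool_pos': array([ 0.27387912, -0.61691548,  0.19516605]), 'orientation': array([-1.79999774e+02,  1.11040883e-03, -1.56062215e+02]), 'force': array([-0.26268688,  0.3326523 ,  0.14367094]), 'moment': array([ 0.02292872, -0.04711469,  0.00613009]), 'gripper_force': 0.0, 'opening': 0.08742943219631512}
```

View pics/a_scene.png

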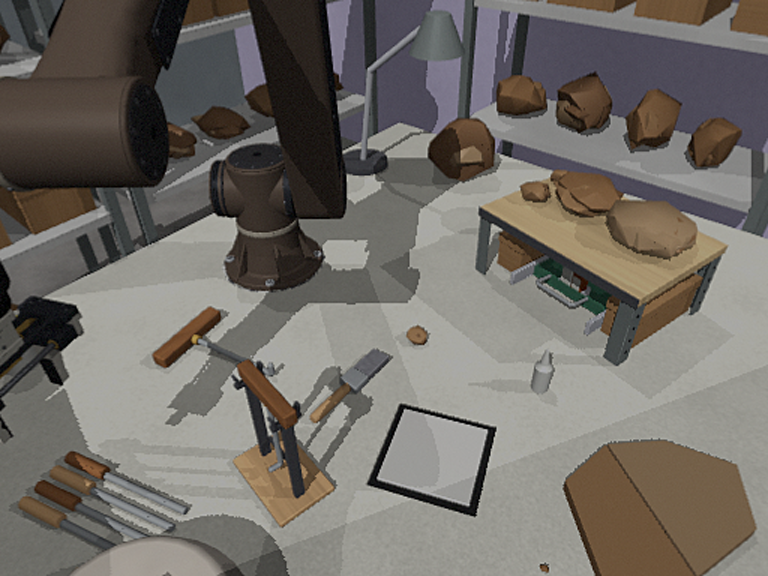

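View pics/a_top.png

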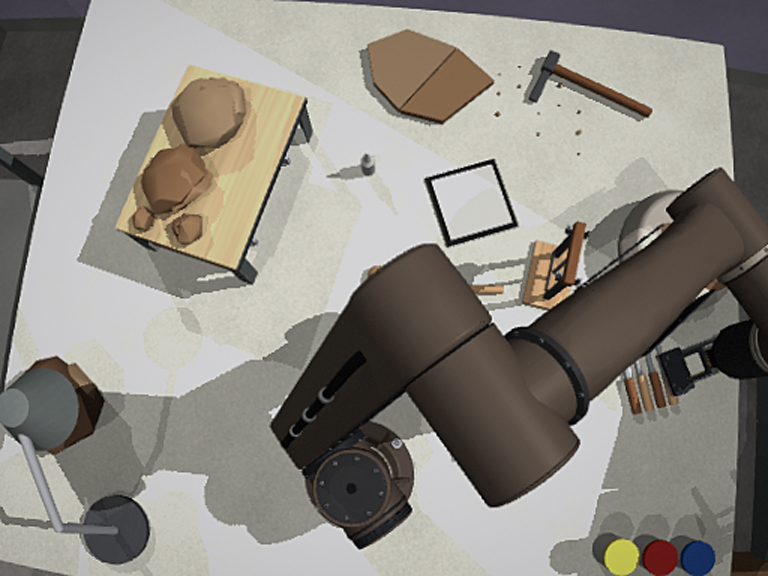

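View pics/a_wrist.png

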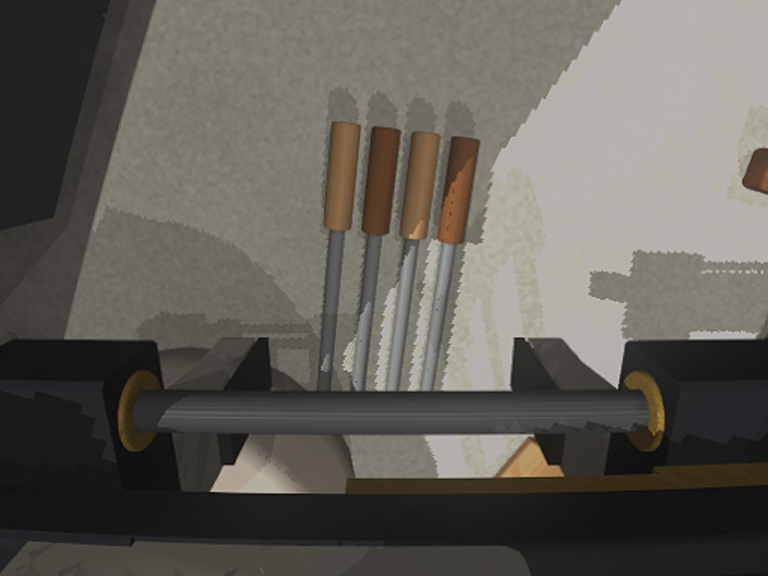

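The scene picture (1.5x pixels) shows hook candidates at (267,392), hanging on the stand, and (188,336), a longer one lying on the bench. The four chisels at (70,490) are not hooks. I choose the hanging one, which matches the description. The shelf front edge runs from (479,210) to (640,297), with the loop at (560,290). The glue is at (543,372), the fragment at (417,335), the brush at (350,383) and the tile at (433,457). Next is a close crop to check.

Run:
```python
import pickle,cv2,numpy as np
S=pickle.load(open("S.pkl","rb"))
def c(n,x0,y0,x1,y1,f):return cv2.resize(S[n]["color"][y0:y1,x0:x1,::-1],None,fx=f,fy=f,interpolation=cv2.INTER_CUBIC)
im=np.zeros((520,760,3),np.uint8)
im[:520,:360]=c("scene",145,225,235,355,4)
im[:280,360:760]=c("scene",320,155,420,225,4)
im[280:520,360:600]=c("top",340,145,400,205,4)
cv2.imwrite("pics/b.png",im)
```

```text
(no output)
```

View pics/b.png

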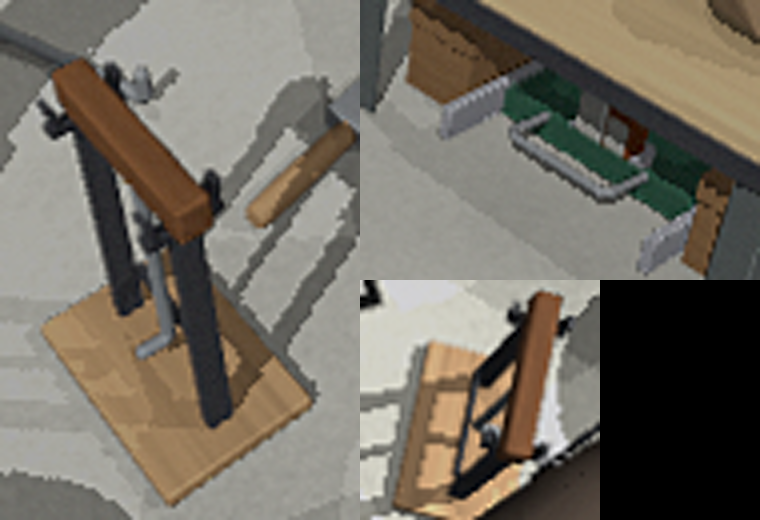

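The crop shows the chosen hook hanging in both notches, with the rod between the uprights and its tip pointing to -x. The loop sits in front of a green tray wall, and the white and amber bottles are behind it. Next I work out the poses.

```bash
cat > fit.py <<'E'
from h import *
import pickle
from scipy.optimize import least_squares
np.set_printoptions(precision=4,suppress=True)
S=pickle.load(open("S.pkl","rb"))
def fit(obs,p0,fx=None):
    def w(p,X): c,s=np.cos(p[2]),np.sin(p[2]);return np.array([p[0]+c*X[0]-s*X[1],p[1]+s*X[0]+c*X[1],X[2]])
    r=lambda p:np.concatenate([proj(S[n],w(p,X))-np.array(px) for n,X,px in obs])
    q=least_squares(r,p0,loss="soft_l1");return q.x,r(q.x).reshape(-1,2)
def a(x,y):return (145+x/4,225+y/4)
def t(x,y):return (340+(x-360)/4,145+(y-280)/4)
stand=[("scene",(-.05,.075,.012),a(42,325)),("scene",(-.05,-.075,.012),a(172,497)),("scene",(.05,-.075,.012),a(315,398)),
("scene",(-.011,.065,.216),a(57,75)),("scene",(.011,.065,.216),a(86,60)),("scene",(.011,-.065,.216),a(211,200)),("scene",(-.011,-.065,.216),a(180,217)),("scene",(-.011,-.065,.19),a(182,241)),
("top",(-.011,.065,.216),t(534,294)),("top",(.011,.065,.216),t(563,296)),("top",(-.011,-.065,.216),t(506,455)),("top",(.011,-.065,.216),t(532,458))]
best=None
for y0 in np.radians([-160,-60,30,120]):
    o,d=ray(S["scene"],(188,310));X=onz(S["scene"],(188,315),.01)
    q=fit(stand,[X[0],X[1],y0]);c=np.abs(q[1]).sum()
    if best is None or c<best[0]:best=(c,q)
print("stand",best[1][0],np.degrees(best[1][0][2]));print(best[1][1].T)
def m(x,y):return(x/1.5,y/1.5)
ris=[("top",(0,-.2,.168),m(307,98)),("top",(.28,-.2,.168),m(192,66)),("top",(.28,.2,.168),m(118,228)),("top",(0,.2,.168),m(240,271)),
("scene",(0,.2,.168),m(479,209)),("scene",(0,-.2,.168),m(641,297)),("scene",(.28,-.2,.168),m(727,244)),("scene",(.28,.2,.168),m(532,170))]
best=None
for y0 in np.radians([0,60,120,-60]):
    X=onz(S["top"],m(272,185),.168);q=fit(ris,[X[0],X[1],y0]);c=np.abs(q[1]).sum()
    if best is None or c<best[0]:best=(c,q)
r=best[1][0];print("riser",r,np.degrees(r[2]));print(best[1][1].T)
c,s=np.cos(r[2]),np.sin(r[2])
print("loop from riser",r[:2]+.04*np.array([c,s]),"spotted",onz(S["scene"],(371,192),.034))
til=[m(426,180),m(494,160),m(517,223),m(448,244)]
print("tile mat top",[onz(S["top"],p,0.0)[:2] for p in til],np.mean([onz(S["top"],p,0)[:2] for p in til],0))
til=[m(402,405),m(495,428),m(474,514),m(369,486)]
P=np.array([onz(S["scene"],p,0.0)[:2] for p in til]);print("tile mat scene",P,P.mean(0), [onz(S["scene"],(291.8,302.2),.0)])
print("glue",onz(S["top"],(244.3,115.7),0),onz(S["scene"],(360,259.2),0),"frag",onz(S["top"],(251,185),0),onz(S["scene"],(277,223.8),0),"brush",onz(S["scene"],(234,258),0))
print("lying",onz(S["scene"],(126.8,222.9),.013))
E
python3 fit.py
```

```text
stand [ 0.4763 -0.3882  1.4051] 80.50637507226675
[[  0.0066   0.1268   0.8182  -2.0884  -0.3625   1.1318  -0.5831   0.5137
   -0.3436 -14.8712  14.8326   1.2321]
 [  0.1322   1.1466   0.0441  -1.0974  -2.0807  -1.5131  -0.0255   2.3827
   39.8114  37.4306 -41.931  -44.5416]]
riser [0.5851 0.2265 1.3496] 77.32422848442269
[[ 0.0241 -1.4897  0.0002  0.2052 -1.482  -1.437  -1.0064 20.2427]
 [-1.4513 -1.2133  0.5115 -1.6966 -1.4998  1.6871 -0.2922 -0.256 ]]
loop from riser [0.5939 0.2655] spotted [0.5935 0.2899 0.034 ]
tile mat top [array([ 0.6743, -0.0898]), array([ 0.74  , -0.2463]), array([ 0.5893, -0.3075]), array([ 0.5244, -0.1518])] [ 0.632  -0.1989]
tile mat scene [[ 0.5259 -0.1509]
 [ 0.681  -0.0873]
 [ 0.7433 -0.245 ]
 [ 0.5903 -0.3122]] [ 0.6351 -0.1988] [array([ 0.6365, -0.1927,  0.    ])]
glue [0.6779 0.0503 0.    ] [0.6961 0.0422 0.    ] frag [0.432  0.0031 0.    ] [ 0.4317  0.0081 -0.    ] brush [ 0.4259 -0.1787  0.    ]
lying [ 0.0841 -0.2943  0.013 ]
```

```bash
sed -i 's/("top",(-.011,.065,.216),t(534,294)).*/("top",(-.011,-.065,.216),t(534,294)),("top",(.011,-.065,.216),t(563,296)),("top",(-.011,.065,.216),t(506,455)),("top",(.011,.065,.216),t(532,458))]/; s/,("scene",(.28,.2,.168),m(532,170))\]/]/' fit.py
cat >> fit.py <<'E'
W=lambda x,y,z:np.array([r[0]+c*x-s*y,r[1]+s*x+c*y,z])
for X in [(.04,0,.034),(.04,.044,.034),(.04,-.044,.034)]: print("loop proj",proj(S["scene"],W(*X)),(proj(S["scene"],W(*X))-[320,155])*4+[360,0])
print([onz(S["scene"],(320+(x-360)/4,155+y/4),.034) for x,y in((515,132),(603,192),(558,163))])
E
python3 fit.py
```

```text
stand [ 0.475  -0.3879  1.3996] 80.18869653683448
[[-0.1225 -0.3836  0.441  -2.2121 -0.4684  0.666  -1.0806  0.0251  7.8356
  -6.5091  6.4149 -7.3566]
 [-0.4063  0.7132 -0.1816 -1.5486 -2.4901 -1.8271 -0.3868  2.0211 -1.226
  -3.6247 -0.0235 -2.6944]]
riser [0.5855 0.2269 1.3465] 77.14619050601661
[[ 0.0698 -1.3401 -0.1872 -0.1243 -1.1507 -1.3489 -0.6277]
 [-1.5254 -1.5042  0.0622 -1.905  -1.5794  1.7518 -0.1099]]
loop from riser [0.5944 0.2659] spotted [0.5935 0.2899 0.034 ]
tile mat top [array([ 0.6743, -0.0898]), array([ 0.74  , -0.2463]), array([ 0.5893, -0.3075]), array([ 0.5244, -0.1518])] [ 0.632  -0.1989]
tile mat scene [[ 0.5259 -0.1509]
 [ 0.681  -0.0873]
 [ 0.7433 -0.245 ]
 [ 0.5903 -0.3122]] [ 0.6351 -0.1988] [array([ 0.6365, -0.1927,  0.    ])]
glue [0.6779 0.0503 0.    ] [0.6961 0.0422 0.    ] frag [0.432  0.0031 0.    ] [ 0.4317  0.0081 -0.    ] brush [ 0.4259 -0.1787  0.    ]
lying [ 0.0841 -0.2943  0.013 ]
loop proj [367.6826 195.7189] [550.7305 162.8756]
loop proj [357.1412 188.9958] [508.565  135.9832]
loop proj [378.7168 202.7569] [594.8671 191.0278]
[array([0.5529, 0.2837, 0.034 ]), array([0.6427, 0.2591, 0.034 ]), array([0.5989, 0.2694, 0.034 ])]
```

```bash
sed -i 's/("top",(-.011,-.065,.216),t(534.*/("top",(.011,-.065,.216),t(534,294)),("top",(-.011,-.065,.216),t(563,296)),("top",(.011,.065,.216),t(506,455)),("top",(-.011,.065,.216),t(532,458))]/' fit.py
python3 fit.py | sed -n 1,3p
cat >> h.py <<'E'
def to(p,yaw=None):
    o,P,R=st();d=R.T@(np.array(p)-P)/.2
    tw=0 if yaw is None else -((yaw-o["orientation"][2]+180)%360-180)/360
    print("t",round(o["clock"],2),"P",np.round(P,4),"rpy",np.round(o["orientation"],1),"q",np.round(o["joint_pos"],0),"open",round(o["opening"],4),"gf",round(o["gripper_force"],1),"F",np.round(o["force"],1))
    print("deltas",np.round(d,4),"turn",round(tw,4))
E
python3 -c "
from h import *
to((.503,-.393,.30),170.2)"
```

```text
stand [ 0.4745 -0.3878  1.4063] 80.57723242375846
[[-0.34   -0.2249  0.4092 -2.4899 -0.7764  0.6965 -1.0026  0.1006  0.5787
   0.4336 -0.7332  0.0485]
t 1.95 P [ 0.2739 -0.6169  0.1952] rpy [-180.     0.  -156.1] q [-50.  21.   1.  -0. -70. -17.] open 0.0874 gf 0.0 F [-0.3  0.3  0.1]
deltas [-1.5013  0.5585 -0.5241] turn 0.0937
```

Request:
carry_out([
  [[0, 0, -0.25, 0, 1], [0, 0, -0.52, 0.02, 1], [-0.25, 0.1, -0.52, 0.045, 1], [-0.5, 0.2, -0.52, 0.07, 1], [-0.75, 0.28, -0.52, 0.0947, 1]],
])

```text
clock: 2.45
tool_pos: [0.3767, -0.5151, 0.2999]
orientation: [-180.0, 0.1, 171.6]
force: [1.0, 0.1, -0.5]
opening: 0.0878
gripper_force: 0.0
```

```bash
python3 -c "
from h import *
to((.502,-.3925,.30),170.6)"
```

```text
t 2.45 P [ 0.3767 -0.5151  0.2999] rpy [-1.800e+02  1.000e-01  1.716e+02] q [-36.  14.   6.  -0. -81. -62.] open 0.0878 gf 0.0 F [ 1.   0.1 -0.5]
deltas [-0.5307  0.6978  0.    ] turn 0.0029
```

Request:
carry_out([
  [[-0.13, 0.17, 0, 0, 1], [-0.27, 0.35, 0, 0, 1], [-0.4, 0.52, 0, 0.002, 1], [-0.53, 0.698, 0, 0.003, 1], [-0.53, 0.698, 0, 0.003, 1]],
])

```text
clock: 2.95
tool_pos: [0.5035, -0.3891, 0.2988]
orientation: [180.0, 0.0, 171.2]
force: [-0.7, -0.7, 0.0]
opening: 0.0878
gripper_force: 0.0
```

```bash
python3 -c "
from h import *
to((.502,-.3925,.184),170.6)
s=ctrl.snapshot('wrist');save(s,'c',f=1.5)
for y in(.065,-.065):
  for x in (.011,-.011):
    c,q=np.cos(1.4063),np.sin(1.4063);print((x,y),proj(s,[.4745+c*x-q*y,-.3878+q*x+c*y,.216])*1.5)
s2=ctrl.snapshot('scene');import pickle;pickle.dump((s,s2),open('c.pkl','wb'))
"
```

```text
t 2.95 P [ 0.5035 -0.3891  0.2988] rpy [180.    0.  171.2] q [-20.  14.   5.  -0. -81. -79.] open 0.0878 gf 0.0 F [-0.7 -0.7  0. ]
deltas [ 0.0052 -0.0183  0.5739] turn 0.0017
(0.011, 0.065) [404.07500841 107.67030845]
(-0.011, 0.065) [363.35874446 107.24143116]
(0.011, -0.065) [400.21646094 331.84882267]
(-0.011, -0.065) [364.31468087 331.51278435]
```

View pics/c.png

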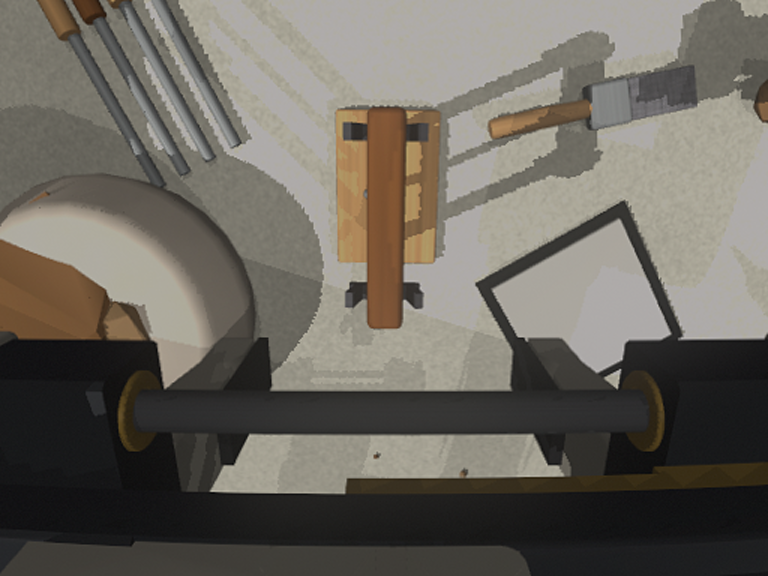

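The wrist picture shows the crosspiece at columns 367-407 and rows 107-328 (1.5x), so about 130 mm long and the right size. It lies in both notches between the open fingers. The brush is at (600,105) and the tile at (580,300).

Request:
carry_out([
  [[0, 0, 0, 0, 1], [0, 0, 0, 0, 1], [0, 0, 0.1, 0, 1], [0, 0, 0.1, 0, 1], [0, 0, 0.1, 0, 1]],
])

```text
clock: 3.55
tool_pos: [0.4996, -0.3933, 0.2792]
orientation: [-180.0, -0.1, 170.9]
force: [0.3, 0.8, 0.3]
opening: 0.0876
gripper_force: 0.0
```

```bash
python3 -c "
from h import *
to((.5013,-.3907,.184),170.6)"
```

```text
t 3.55 P [ 0.4996 -0.3933  0.2792] rpy [-1.800e+02 -1.000e-01  1.709e+02] q [-21.  15.   3.   0. -79. -78.] open 0.0876 gf 0.0 F [0.3 0.8 0.3]
deltas [-0.007   0.0141  0.4762] turn 0.0008
```

Request:
carry_out([
  [[-0.007, 0.014, 0.12, 0, 1], [-0.007, 0.014, 0.24, 0, 1], [-0.007, 0.014, 0.36, 0, 1], [-0.007, 0.014, 0.476, 0, 1], [-0.007, 0.014, 0.476, 0, 1]],
])

```text
clock: 4.05
tool_pos: [0.5006, -0.3895, 0.1815]
orientation: [179.9, -0.3, 170.9]
force: [-0.7, -0.1, -1.3]
opening: 0.0876
gripper_force: 0.0
```

Request:
carry_out([
  [[0, 0, 0, 0, -1], [0, 0, 0, 0, -1], [0, 0, 0, 0, -1], [0, 0, 0, 0, -1], [0, 0, 0, 0, -1]],
])

```text
clock: 4.55
tool_pos: [0.5024, -0.3901, 0.1846]
orientation: [-180.0, 0.1, 171.0]
force: [0.3, -0.2, 0.7]
opening: 0.053
gripper_force: 0.0
```

```bash
python3 -c "
from h import *
to((.5013,-.3907,.184),170.6)"
```

```text
t 4.55 P [ 0.5024 -0.3901  0.1846] rpy [-1.80e+02  1.00e-01  1.71e+02] q [-20.  17.  -5.   0. -67. -79.] open 0.053 gf 0.0 F [ 0.3 -0.2  0.7]
deltas [ 0.0049 -0.0037  0.003 ] turn 0.001
```

Request:
carry_out([
  [[0, 0, 0, 0, -1], [0, 0, 0, 0, -1], [0, 0, 0, 0, -1], [0, 0, 0, 0, -1], [0, 0, 0, 0, -1]],
])

```text
clock: 5.05
tool_pos: [0.5025, -0.3913, 0.1854]
orientation: [-179.9, 0.1, 171.0]
force: [-2.8, -4.0, 8.9]
opening: 0.0134
gripper_force: 4.8
```

Request:
carry_out([
  [[0, 0, 0, 0, -1], [0, 0, 0, 0, -1], [0, 0, -0.1, 0, -1], [0, 0, -0.2, 0, -1], [0, 0, -0.2, 0, -1]],
])

```text
clock: 5.55
tool_pos: [0.5034, -0.391, 0.2271]
orientation: [-179.9, 0.3, 171.0]
force: [-0.1, 0.0, 0.7]
opening: 0.0006
gripper_force: 0.0
```

Request:
carry_out([
  [[0, 0, -0.1, 0, -1], [0, 0, -0.2, 0, -1], [0, 0, -0.3, 0, -1], [0, 0, -0.3, 0, -1], [0, 0, -0.3, 0, -1]],
])

```text
clock: 6.05
tool_pos: [0.5022, -0.3898, 0.2836]
orientation: [180.0, 0.0, 171.0]
force: [-0.6, 0.4, -0.4]
opening: 0.0005
gripper_force: 0.0
```

```bash
python3 -c "
from h import *
to((.5013,-.3907,.284),170.6)
s=ctrl.snapshot('scene');save(s,'d',(100,130,290,350),2.7)
import pickle;pickle.dump(s,open('d.pkl','wb'))"
```

```text
t 6.05 P [ 0.5022 -0.3898  0.2836] rpy [180.   0. 171.] q [-20.  15.   4.  -0. -79. -79.] open 0.0005 gf 0.0 F [-0.6  0.4 -0.4]
deltas [ 0.0038 -0.0053 -0.0019] turn 0.001
```

View pics/d.png

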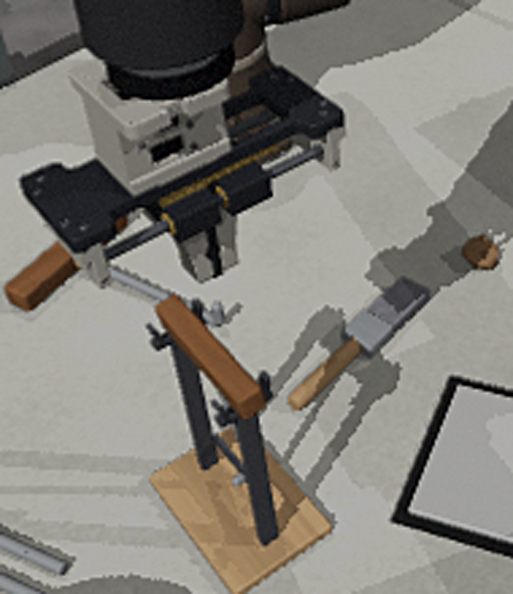

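The grip missed: the fingers are shut and empty at crop (207,275), and the hook is still in its notches at (210,355). I'll check where the TCP really is against the picture.

```bash
python3 -c "
from h import *
import pickle;s=pickle.load(open('d.pkl','rb'))
f=lambda X:np.round((proj(s,X)-[100,130])*2.7,0)
print('tcp',f((.5022,-.3898,.2836)),'below',f((.5022,-.3898,.2)))
u=np.array([.987,-.163]);v=np.array([.163,.987])
for y in(.065,-.065):
  for x in(.011,-.011): print(x,y,f((*(np.array([.4747,-.3863])-y*u+x*v),.216)))
"
```

```text
tcp [217. 298.] below [232. 376.]
0.011 0.065 [179. 289.]
-0.011 0.065 [155. 302.]
0.011 -0.065 [268. 385.]
-0.011 -0.065 [242. 400.]
```

```bash
python3 -c "
from h import *
import pickle;s=pickle.load(open('d.pkl','rb'));w=ctrl.snapshot('wrist')
o,P,R=st();print(P)
im=np.zeros((480,800,3),np.uint8)
a=s['color'][195:295,145:205,::-1].copy();im[:480,:288]=cv2.resize(a,(288,480),interpolation=cv2.INTER_CUBIC)
b=w['color'][:,:,::-1];im[:384,288:800]=b
for z in(0,-.019): 
  X=P+np.array([0,0,-z]);p=(proj(s,X)-[145,195])*4.8;q=proj(w,X)+[288,0];print(p,q-[288,0])
  cv2.circle(im,tuple(int(v) for v in p),3,(0,0,255),1);cv2.circle(im,tuple(int(v) for v in q),3,(0,0,255),1)
cv2.imwrite('pics/e.png',im)"
```

```text
[ 0.50176656 -0.38962309  0.28265845]
[169.23568718 219.37197103] [258.69255496 217.47579967]
[162.63686773 185.33925816] [258.59984819 229.48534111]
```

View pics/e.png

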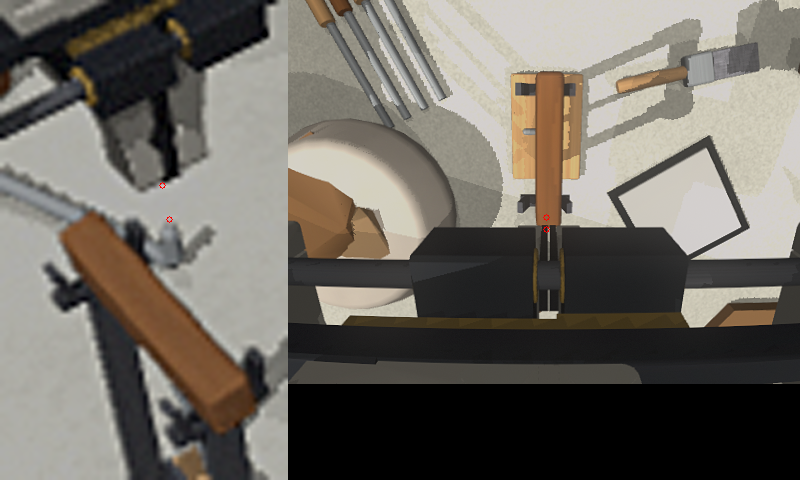

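The fingertips end about 19 mm above the reported TCP, in both views (crop (160,187) against the mark at (169,219)). I'll allow for that offset and grasp lower.

Request:
carry_out([
  [[0.003, -0.003, 0, 0, 0.15], [0.003, -0.003, 0, 0, 0.15], [0.003, -0.003, 0, 0, 0.15], [0.003, -0.003, 0, 0, 0.15], [0.003, -0.003, 0, 0, 0.15]],
])

```text
clock: 6.65
tool_pos: [0.5015, -0.3905, 0.2839]
orientation: [-180.0, -0.0, 171.0]
force: [-0.5, -0.3, -0.8]
opening: 0.0349
gripper_force: 0.0
```

Request:
carry_out([
  [[0, 0, 0.05, 0, 0.15], [0, 0, 0.2, 0, 0.15], [0, 0, 0.4, 0, 0.15], [0, 0, 0.585, 0, 0.15], [0, 0, 0.585, 0, 0.15]],
])

```text
clock: 7.15
tool_pos: [0.4981, -0.3885, 0.1609]
orientation: [179.8, -0.5, 170.9]
force: [-1.0, -0.3, -0.8]
opening: 0.0503
gripper_force: 0.0
```

Request:
carry_out([
  [[0, 0, 0, 0, -1], [0, 0, 0, 0, -1], [0, 0, 0, 0, -1], [0, 0, 0, 0, -1], [0, 0, 0, 0, -1]],
])

```text
clock: 7.65
tool_pos: [0.5021, -0.3909, 0.1684]
orientation: [-180.0, 0.1, 171.0]
force: [-0.5, 1.0, 4.0]
opening: 0.0218
gripper_force: 29.9
```

Request:
carry_out([
  [[0, 0, 0, 0, -1], [0, 0, 0, 0, -1]],
])

```text
clock: 7.85
tool_pos: [0.5021, -0.3909, 0.1684]
orientation: [-179.9, 0.1, 171.0]
force: [-0.2, 1.7, 6.2]
opening: 0.0219
gripper_force: 29.9
```

```bash
python3 -c "
from h import *
to((.5013,-.3907,.166),170.6)"
```

```text
t 7.85 P [ 0.5021 -0.3909  0.1684] rpy [-1.799e+02  1.000e-01  1.710e+02] q [-20.  18.  -7.   0. -65. -79.] open 0.0219 gf 29.9 F [-0.2  1.7  6.2]
deltas [0.0043 0.0001 0.0119] turn 0.0011
```

Gripped at 21.9 mm and 30 N. My plan is to lift, then press the rod against the near upright so the hook turns about the pads to roughly 50 degrees of lean.

Request:
carry_out([
  [[0, 0, -0.1, 0, -1], [0, 0, -0.25, 0, -1], [0, 0, -0.4, 0, -1], [0, 0, -0.425, 0, -1], [0, 0, -0.425, 0, -1]],
])

```text
clock: 8.35
tool_pos: [0.5018, -0.3905, 0.2527]
orientation: [-180.0, 0.1, 171.0]
force: [-0.4, -0.4, -1.8]
opening: 0.022
gripper_force: 29.9
```

Request:
carry_out([
  [[0.1, 0, 0, 0, -1], [0.18, 0, 0, 0, -1], [0.25, 0, 0, 0, -1], [0.32, 0, 0, 0, -1], [0.38, 0, 0, 0, -1]],
])

```text
clock: 8.85
tool_pos: [0.4262, -0.3785, 0.2521]
orientation: [-180.0, 0.1, 171.0]
force: [3.8, 0.8, 0.6]
opening: 0.0217
gripper_force: 30.0
```

```bash
python3 -c "
from h import *
to((.5021,-.3909,.1684),171)
s=ctrl.snapshot('scene');save(s,'f',(80,110,240,320),2.5)"
```

```text
t 8.85 P [ 0.4262 -0.3785  0.2521] rpy [-1.80e+02  1.00e-01  1.71e+02] q [-22.   9.  -8.  -0. -73. -77.] open 0.0217 gf 30.0 F [3.8 0.8 0.6]
deltas [-0.3839 -0.0014  0.419 ] turn -0.0001
```

View pics/f.png

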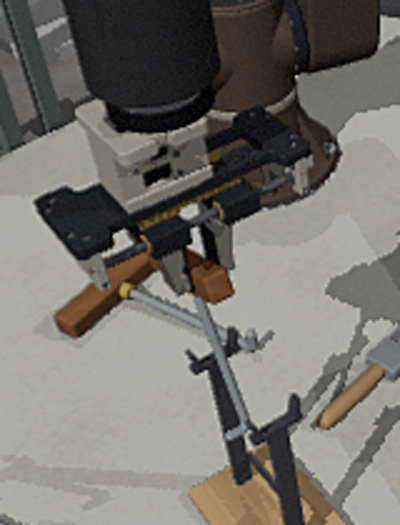

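The rod is turning against the near notch as planned: its end is at crop (235,432) and it leans forward. I'll continue to about 50 degrees and measure numerically.

Request:
carry_out([
  [[0.08, 0, 0, 0, -1], [0.16, 0, 0, 0, -1], [0.24, 0, 0, 0, -1], [0.32, 0, 0, 0, -1], [0.34, 0, 0, 0, -1]],
])

```text
clock: 9.4
tool_pos: [0.3573, -0.3678, 0.2527]
orientation: [-180.0, 0.0, 170.9]
force: [1.5, 0.4, 2.8]
opening: 0.0221
gripper_force: 30.0
```

```bash
cat > lean.py <<'E'
from h import *
def lean(views=("scene","top")):
    o,P,R=st();u=-R[:,0];v=R[:,1];G=P+[0,0,.038]
    for n in views:
        s=ctrl.snapshot(n)
        for name in("crook","hook"):
            for d in ctrl.spot_point(s,name)[:3]:
                c,r=ray(s,d["centre"]);k=((G-c)@v)/(r@v);X=c+k*r;e=X-G
                print(n,name,round(d["p"],2),np.round(d["centre"]),"rel P u,z mm",np.round([e@u*1e3,e[2]*1e3],0))
E
python3 -c "
from lean import *
to((.5021,-.3909,.1684),171);lean()
s=ctrl.snapshot('scene');import pickle;pickle.dump((s,st()),open('g.pkl','wb'))"
```

```text
t 9.4 P [ 0.3573 -0.3678  0.2527] rpy [-180.     0.   170.9] q [-24.   3. -14.   0. -73. -75.] open 0.0221 gf 30.0 F [1.5 0.4 2.8]
deltas [-0.733   0.      0.4218] turn -0.0002
scene crook 0.87 [172. 272.] rel P u,z mm [  70. -167.]
scene crook 0.72 [178. 246.] rel P u,z mm [132. -34.]
scene hook 0.94 [126. 221.] rel P u,z mm [-177. -181.]
scene hook 0.83 [142. 208.] rel P u,z mm [-15. -27.]
top crook 0.76 [326. 238.] rel P u,z mm [   -3. -1062.]
top hook 0.66 [335. 297.] rel P u,z mm [-278. -416.]
top hook 0.63 [380. 208.] rel P u,z mm [-18. -11.]
top hook 0.28 [362. 185.] rel P u,z mm [ 126. -351.]
```

```bash
cat >> lean.py <<'E'
def maskline(n="scene",name="hook"):
    o,P,R=st();u=-R[:,0];v=R[:,1];G=P+[0,0,.038];s=ctrl.snapshot(n)
    for d in ctrl.silhouettes(s,name)[:3]:
        ys,xs=np.nonzero(d["mask"]);E=[]
        for x,y in zip(xs,ys):
            c,r=ray(s,(x,y));k=((G-c)@v)/(r@v);e=c+k*r-G;E.append((e@u*1e3,e[2]*1e3))
        E=np.array(E);print(n,name,round(d["p"],2),"n",len(E),"centre",np.round(d["centre"]))
        for z in range(-190,60,10):
            m=(E[:,1]>=z)&(E[:,1]<z+10)
            if m.sum()>1: print("  z",z+5,"u",np.round([E[m,0].min(),E[m,0].mean(),E[m,0].max()]),m.sum())
E
python3 -c "
from lean import *
maskline()"
```

```text
scene hook 0.93 n 710 centre [151. 222.]
  z -185 u [63. 69. 77.] 6
  z -175 u [69. 76. 84.] 7
  z -165 u [76. 85. 91.] 7
  z -155 u [ 84.  93. 103.] 8
  z -145 u [ 84.  96. 109.] 14
  z -135 u [ 78.  97. 112.] 19
  z -125 u [ 68.  92. 115.] 26
  z -115 u [ 50.  84. 116.] 36
  z -105 u [-95.  43. 110.] 40
  z -95 u [-98.  18.  92.] 48
  z -85 u [-94.  13.  83.] 54
  z -75 u [-78.   5.  74.] 51
  z -65 u [-62.   5.  63.] 53
  z -55 u [-52.   1.  54.] 55
  z -45 u [-39.   3.  40.] 42
  z -35 u [-30.  -3.  30.] 30
  z -25 u [-25.   1.  24.] 29
  z -15 u [-26.  -2.  22.] 31
  z -5 u [-21.   5.  26.] 23
  z 5 u [-13.  12.  35.] 32
  z 15 u [-4. 23. 47.] 31
  z 25 u [10. 34. 55.] 29
  z 35 u [23. 44. 59.] 20
  z 45 u [34. 45. 56.] 11
```

The mask gives a lean of about 49 degrees, with the rod end 106 mm forward of and 130 mm below the pads. Now I carry it to the shelf.

Request:
carry_out([
  [[0, 0, -0.2, 0, -1], [0, 0, -0.4, 0, -1], [0, 0, -0.4, 0, -1]],
])

```text
clock: 10.15
tool_pos: [0.3607, -0.3694, 0.3368]
orientation: [-179.8, 0.3, 171.0]
force: [-0.1, 0.3, -2.2]
opening: 0.0214
gripper_force: 30.0
```

```bash
python3 -c "
from h import *
to((.5426,.0335,.26),-102.9)"
```

```text
t 10.15 P [ 0.3607 -0.3694  0.3368] rpy [-179.8    0.3  171. ] q [-24.   2.  -5.   0. -83. -75.] open 0.0214 gf 30.0 F [-0.1  0.3 -2.2]
deltas [-0.5805  2.1336  0.3797] turn -0.2392
```

Request:
carry_out([
  [[-0.05, 0.2, 0, -0.02, -1], [-0.1, 0.4, 0, -0.04, -1], [-0.16, 0.6, 0.05, -0.06, -1], [-0.22, 0.8, 0.1, -0.08, -1], [-0.27, 1.0, 0.15, -0.1, -1]],
])

```text
clock: 10.65
tool_pos: [0.4439, -0.1771, 0.3006]
orientation: [179.9, -0.1, -152.7]
force: [0.8, -1.3, -0.9]
opening: 0.0215
gripper_force: 30.0
```

```bash
python3 -c "
from h import *
to((.5426,.0335,.26),-102.9)"
```

```text
t 10.65 P [ 0.4439 -0.1771  0.3006] rpy [ 1.799e+02 -1.000e-01 -1.527e+02] q [  2.  -2. -13.  -0. -79. -65.] open 0.0215 gf 30.0 F [ 0.8 -1.3 -0.9]
deltas [-0.921   0.7098  0.2027] turn -0.1385
```

Request:
carry_out([
  [[-0.2, 0.15, 0.05, -0.022, -1], [-0.4, 0.3, 0.1, -0.044, -1], [-0.6, 0.46, 0.15, -0.066, -1], [-0.8, 0.62, 0.2, -0.088, -1], [-0.92, 0.71, 0.2, -0.11, -1]],
])

```text
clock: 11.15
tool_pos: [0.543, 0.0338, 0.2593]
orientation: [179.8, -0.1, -113.0]
force: [0.6, -0.3, -2.1]
opening: 0.0218
gripper_force: 30.0
```

Request:
carry_out([
  [[0, 0, 0, -0.02, -1], [0, 0, 0, -0.028, -1], [0, 0, 0, -0.028, -1], [0, 0, 0, -0.028, -1]],
])

```text
clock: 11.55
tool_pos: [0.5432, 0.0311, 0.2612]
orientation: [179.9, -0.0, -103.5]
force: [0.1, -1.1, -1.4]
opening: 0.0215
gripper_force: 30.0
```

```bash
python3 -c "
from lean import *
maskline()
to((.5682,.1456,.162),-102.9)"
```

```text
scene hook 0.78 n 529 centre [314. 172.]
  z -155 u [125. 130. 134.] 4
  z -145 u [115. 120. 125.] 6
  z -135 u [102. 110. 119.] 8
  z -125 u [ 92.  99. 105.] 7
  z -115 u [79. 88. 95.] 9
  z -105 u [69. 76. 82.] 8
  z -95 u [57. 66. 77.] 10
  z -85 u [-47.  11.  64.] 19
  z -75 u [-55. -15.  51.] 39
  z -65 u [-66. -25.  42.] 59
  z -55 u [-69. -30.  30.] 72
  z -45 u [-66. -24.  18.] 75
  z -35 u [-57. -22.  12.] 62
  z -25 u [-45. -18.  12.] 52
  z -15 u [-39. -19.   0.] 39
  z -5 u [-31. -14.  -1.] 29
  z 5 u [-19.  -8.   1.] 20
  z 15 u [-10.  -4.   0.] 10
scene hook 0.67 n 831 centre [133. 226.]
  z -95 u [-408. -402. -396.] 18
  z -85 u [-410. -403. -396.] 19
  z -65 u [-432. -428. -425.] 7
  z -55 u [-441. -434. -427.] 17
  z -45 u [-448. -441. -434.] 21
  z -35 u [-457. -448. -440.] 23
  z -25 u [-461. -455. -448.] 19
  z -15 u [-470. -464. -456.] 16
  z -5 u [-537. -493. -465.] 22
  z 5 u [-542. -515. -471.] 77
  z 15 u [-544. -513. -477.] 143
  z 25 u [-544. -506. -461.] 169
  z 35 u [-529. -487. -451.] 154
  z 45 u [-506. -475. -452.] 98
  z 55 u [-478. -465. -455.] 27
scene hook 0.57 n 257 centre [360. 250.]
t 11.65 P [0.5433 0.0309 0.2616] rpy [ 180.    -0.  -103.5] q [ 24.   6. -10.  -0. -74. -37.] open 0.0218 gf 30.0 F [ 0.   0.7 -1.8]
deltas [-0.5871  0.0123  0.4981] turn -0.0015
```

Request:
carry_out([
  [[-0.15, 0, 0.12, -0.0015, -1], [-0.3, 0.005, 0.25, -0.0015, -1], [-0.45, 0.01, 0.38, -0.0015, -1], [-0.587, 0.012, 0.498, -0.0015, -1], [-0.587, 0.012, 0.498, -0.0015, -1]],
])

```text
clock: 12.15
tool_pos: [0.5669, 0.1474, 0.1583]
orientation: [179.7, -0.2, -102.8]
force: [-0.6, -1.1, -1.5]
opening: 0.0219
gripper_force: 30.0
```

```bash
python3 -c "
from h import *
s=ctrl.snapshot('scene');save(s,'i',(260,120,440,280),4)
for n in('loop','crook'): print(n,[(np.round(d['centre'],1).tolist(),round(d['p'],2)) for d in ctrl.spot_point(s,n)[:3]])
print('exp loop',proj(s,(.596,.2675,.034)))
to((.5782,.1895,.123),-102.9)"
```

```text
loop [([370.4, 190.4], 0.62)]
crook [([176.9, 246.2], 0.81), ([367.5, 190.1], 0.72)]
exp loop [368.36473044 195.67783156]
t 12.3 P [0.5685 0.1455 0.1627] rpy [-180.    -0.  -102.8] q [ 33.  14. -13.   0. -63. -46.] open 0.0219 gf 30.0 F [ 0.6  0.2 -0.6]
deltas [-0.2251  0.0018  0.1983] turn 0.0002
```

View pics/i.png

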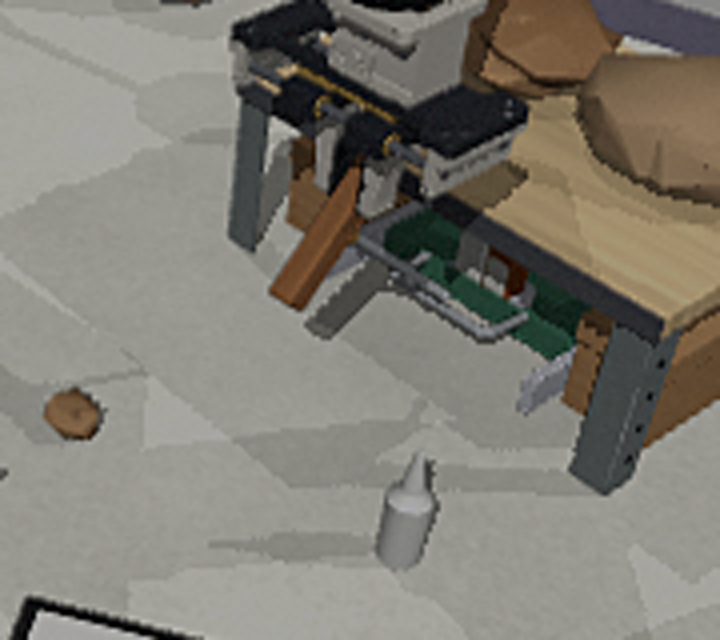

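The rod reaches in over the loop: the rod end is near crop (425,265), and the crossbar runs from (385,265) to (490,335). The glue at (405,525) and the fragment at (72,415) are untouched. Next I insert along the rod, seat it and pull gently.

Request:
carry_out([
  [[-0.06, 0, 0.05, 0, -1], [-0.12, 0, 0.1, 0, -1], [-0.18, 0, 0.15, 0, -1], [-0.225, 0, 0.2, 0, -1], [-0.225, 0, 0.2, 0, -1]],
])

```text
clock: 12.8
tool_pos: [0.5776, 0.1905, 0.1201]
orientation: [179.9, -0.1, -102.8]
force: [-0.7, 0.3, -2.8]
opening: 0.0218
gripper_force: 30.0
```

Request:
carry_out([
  [[0, 0, 0.01, 0, -1], [0.015, 0, 0.02, 0, -1], [0.035, 0, 0.02, 0, -1], [0.06, 0, 0.02, 0, -1]],
])

```text
clock: 13.2
tool_pos: [0.576, 0.178, 0.1189]
orientation: [-179.9, 0.1, -102.8]
force: [-0.3, 1.3, -1.4]
opening: 0.0218
gripper_force: 30.0
```

```bash
python3 -c "
from lean import *
to((.5408,.0257,.118),-102.9)
s=ctrl.snapshot('scene')
print([(np.round(d['centre'],1).tolist(),round(d['p'],2)) for d in ctrl.spot_point(s,'loop')[:3]])"
```

```text
t 13.2 P [0.576  0.178  0.1189] rpy [-1.799e+02  1.000e-01 -1.028e+02] q [ 36.  17. -15.  -0. -58. -49.] open 0.0218 gf 30.0 F [-0.3  1.3 -1.4]
deltas [0.7818 0.0029 0.0037] turn 0.0002
[([367.7, 193.4], 0.66)]
```

Request:
carry_out([
  [[0.05, 0, 0, 0, -1], [0.1, 0, 0, 0, -1], [0.15, 0, 0, 0, -1], [0.2, 0, 0, 0, -1], [0.25, 0, 0, 0, -1]],
])

```text
clock: 13.8
tool_pos: [0.5644, 0.1283, 0.1185]
orientation: [-180.0, 0.0, -102.8]
force: [1.3, 2.1, -0.3]
opening: 0.0219
gripper_force: 30.0
```

```bash
python3 -c "
from lean import *
to((.5408,.0257,.118),-102.9)
s=ctrl.snapshot('scene')
print([(np.round(d['centre'],1).tolist(),round(d['p'],2)) for d in ctrl.spot_point(s,'loop')[:3]])
for q in(0,.03,.06): print(q,proj(s,(.596-.2225*q,.2675-.975*q,.034)))
for n in('resin','hardener'):print(n,[(np.round(d['centre'],1).tolist(),round(d['p'],2)) for d in ctrl.spot_point(s,n)[:3]])"
```

```text
t 13.8 P [0.5644 0.1283 0.1185] rpy [-180.     0.  -102.8] q [ 32.  15. -18.   0. -57. -45.] open 0.0219 gf 30.0 F [ 1.3  2.1 -0.3]
deltas [0.5266 0.0013 0.0025] turn 0.0002
[([357.0, 200.7], 0.84)]
0 [368.36473044 195.67783156]
0.03 [361.95233898 199.3261326 ]
0.06 [355.39540308 203.05645122]
resin [([370.8, 199.4], 0.44)]
hardener [([367.0, 199.4], 0.66), ([372.0, 205.1], 0.6), ([361.3, 199.2], 0.48)]
```

Request:
carry_out([
  [[0.06, 0, 0, 0, -1], [0.13, 0, 0, 0, -1], [0.2, 0, 0, 0, -1], [0.27, 0, 0, 0, -1], [0.34, 0, 0, 0, -1]],
])

```text
clock: 14.5
tool_pos: [0.549, 0.0617, 0.1184]
orientation: [180.0, -0.0, -102.8]
force: [-0.7, 2.5, -0.5]
opening: 0.0217
gripper_force: 30.0
```

Request:
carry_out([
  [[0.05, 0, 0, 0, -1], [0.1, 0, 0, 0, -1], [0.14, 0, 0, 0, -1], [0.17, 0, 0, 0, -1], [0.17, 0, 0, 0, -1]],
])

```text
clock: 15.0
tool_pos: [0.5419, 0.0291, 0.1184]
orientation: [-180.0, -0.0, -102.8]
force: [0.1, 0.2, 0.3]
opening: 0.0217
gripper_force: 30.0
```

```bash
python3 -c "
from lean import *
to((.5408,.0257,.118),-102.9)
for c in('scene','top'):
  s=ctrl.snapshot(c)
  print([(np.round(d['centre'],1).tolist(),round(d['p'],2)) for d in ctrl.spot_point(s,'loop')[:3]])
  for q in(.15,.16,.17): print(q,proj(s,(.596-.2225*q,.2675-.975*q,.034)))
  for n in('resin','hardener'):print(n,[(np.round(d['centre'],1).tolist(),round(d['p'],2)) for d in ctrl.spot_point(s,n)[:3]])"
```

```text
t 15.0 P [0.5419 0.0291 0.1184] rpy [-180.    -0.  -102.8] q [ 24.  12. -22.   0. -56. -37.] open 0.0217 gf 30.0 F [0.1 0.2 0.3]
deltas [0.0176 0.0014 0.002 ] turn 0.0001
[([278.3, 225.0], 0.62), ([334.9, 211.9], 0.59)]
0.15 [334.80744649 214.76773709]
0.16 [332.43072867 216.11957181]
0.17 [330.03542062 217.48195075]
resin [([350.1, 209.2], 0.67)]
hardener [([351.1, 214.2], 0.64)]
[([214.4, 146.3], 0.66), ([200.3, 134.3], 0.43)]
0.15 [219.64141973 142.1677706 ]
0.16 [222.4290121  143.03085431]
0.17 [225.22109925 143.89583779]
resin [([198.5, 141.0], 0.59)]
hardener [([203.0, 137.6], 0.6)]
```

Request:
carry_out([
  [[0.01, 0, 0, 0, -1], [0.02, 0, 0, 0, -1], [0.03, 0, 0, 0, -1], [0.03, 0, 0, 0, -1]],
])

```text
clock: 15.8
tool_pos: [0.5407, 0.0238, 0.1185]
orientation: [-180.0, 0.0, -102.8]
force: [-0.0, 1.5, 0.5]
opening: 0.0218
gripper_force: 30.0
```

```bash
python3 -c "
from lean import *
to((.5408,.0257,.118),-102.9)
s=ctrl.snapshot('scene')
g=cv2.inRange(cv2.cvtColor(s['color'],cv2.COLOR_RGB2HSV),(65,90,30),(90,255,160));ys,xs=np.nonzero(g);print(len(xs))
r=np.array([onz(s,(x,y),.033)[:2] for x,y in zip(xs,ys)])-[.5871,.2285];e=np.array([[.2225,-.975],[.975,.2225]]);q=r@e
print('shelf x min pct',np.percentile(q[:,0],[0,1,5,50]),'y',np.percentile(q[:,1],[1,99]))"
```

```text
t 15.8 P [0.5407 0.0238 0.1185] rpy [-180.     0.  -102.8] q [ 23.  12. -22.   0. -56. -36.] open 0.0218 gf 30.0 F [-0.   1.5  0.5]
deltas [-0.0092  0.0016  0.0024] turn 0.0002
1234
shelf x min pct [-0.08804249 -0.08618937 -0.08117873 -0.00274369] y [-0.10569561  0.06676894]
```

Request:
carry_out([
  [[-0.02, 0, -0.03, 0, -1], [-0.03, 0, -0.04, 0, -1], [0.07, 0, -0.13, 0, -1], [0.17, 0, -0.22, 0, -1], [0.27, 0, -0.31, 0, -1]],
])

```text
clock: 16.35
tool_pos: [0.5283, -0.0291, 0.1811]
orientation: [180.0, -0.0, -102.8]
force: [-0.3, 0.7, -1.0]
opening: 0.0218
gripper_force: 30.0
```

Request:
carry_out([
  [[0, 0, -0.2, 0, -1], [0, 0, -0.4, 0, -1], [0, 0, -0.6, 0, -1], [0, 0, -0.75, 0, -1], [0, 0, -0.75, 0, -1]],
])

```text
clock: 16.85
tool_pos: [0.5305, -0.0287, 0.3355]
orientation: [-179.6, 0.1, -102.8]
force: [0.8, -0.1, -2.2]
opening: 0.0216
gripper_force: 30.0
```

```bash
python3 -c "
from lean import *
to((.3607,-.3694,.337),171)
s=ctrl.snapshot('scene')
print([(np.round(d['centre'],1).tolist(),round(d['p'],2)) for d in ctrl.spot_point(s,'loop')[:3]])
g=cv2.inRange(cv2.cvtColor(s['color'],cv2.COLOR_RGB2HSV),(65,90,30),(90,255,160));ys,xs=np.nonzero(g)
r=np.array([onz(s,(x,y),.033)[:2] for x,y in zip(xs,ys)])-[.5871,.2285];e=np.array([[.2225,-.975],[.975,.2225]]);q=r@e
print('shelf x min pct',np.percentile(q[:,0],[0,1,5,50]),'y',np.percentile(q[:,1],[1,99]))"
```

```text
t 16.85 P [ 0.5305 -0.0287  0.3355] rpy [-1.796e+02  1.000e-01 -1.028e+02] q [ 18.   3.  -4.   0. -83. -31.] open 0.0216 gf 30.0 F [ 0.8 -0.1 -2.2]
deltas [ 1.8491  0.4507 -0.015 ] turn 0.2394
[([336.5, 214.2], 0.59)]
shelf x min pct [-0.08804249 -0.08576695 -0.08070652 -0.00877124] y [-0.10555129  0.09149448]
```

Request:
carry_out([
  [[0.2, 0.05, 0, 0.022, -1], [0.4, 0.1, 0, 0.044, -1], [0.6, 0.15, 0, 0.066, -1], [0.8, 0.2, 0, 0.088, -1], [1.0, 0.24, 0, 0.11, -1]],
])

```text
clock: 17.45
tool_pos: [0.4357, -0.2139, 0.3289]
orientation: [179.9, -0.1, -142.7]
force: [0.6, -1.8, -1.4]
opening: 0.0217
gripper_force: 30.0
```

```bash
python3 -c "
from lean import *
to((.3607,-.3694,.337),171)"
```

```text
t 17.45 P [ 0.4357 -0.2139  0.3289] rpy [ 1.799e+02 -1.000e-01 -1.427e+02] q [ -3.  -1.  -9.  -0. -82. -50.] open 0.0217 gf 30.0 F [ 0.6 -1.8 -1.4]
deltas [ 0.7695 -0.3913 -0.04  ] turn 0.1286
```

Request:
carry_out([
  [[0.2, -0.1, -0.02, 0.022, -1], [0.4, -0.2, -0.04, 0.044, -1], [0.6, -0.3, -0.04, 0.066, -1], [0.77, -0.39, -0.04, 0.088, -1], [0.77, -0.39, -0.04, 0.11, -1]],
])

```text
clock: 17.95
tool_pos: [0.3604, -0.3714, 0.3362]
orientation: [179.9, -0.2, 177.4]
force: [0.2, 0.1, -2.0]
opening: 0.0218
gripper_force: 30.0
```

Request:
carry_out([
  [[0, 0, 0, 0.01, -1], [0, 0, 0, 0.01, -1], [0, 0, 0, 0.01, -1]],
])

```text
clock: 18.25
tool_pos: [0.3628, -0.3684, 0.3373]
orientation: [180.0, -0.1, 174.5]
force: [-0.2, -0.4, -0.7]
opening: 0.022
gripper_force: 30.0
```

```bash
python3 -c "
from lean import *
to((.3607,-.3694,.2527),171)
maskline()"
```

```text
t 18.25 P [ 0.3628 -0.3684  0.3373] rpy [ 1.800e+02 -1.000e-01  1.745e+02] q [-24.   2.  -5.  -0. -84. -72.] open 0.022 gf 30.0 F [-0.2 -0.4 -0.7]
deltas [ 0.009  -0.0063  0.4228] turn 0.0098
scene hook 0.65 n 756 centre [141. 192.]
  z -175 u [71. 77. 84.] 6
  z -165 u [77. 83. 90.] 7
  z -155 u [ 83.  93. 100.] 11
  z -145 u [ 94. 102. 110.] 12
  z -135 u [100. 109. 119.] 16
  z -125 u [ 90. 108. 122.] 23
  z -115 u [ 77. 100. 122.] 33
  z -105 u [ 66.  89. 114.] 33
  z -95 u [-82.  45.  96.] 39
  z -85 u [-85.  12.  84.] 54
  z -75 u [-77.   3.  73.] 60
  z -65 u [-68.   0.  65.] 61
  z -55 u [-59.  -3.  49.] 62
  z -45 u [-47.  -6.  31.] 56
  z -35 u [-29.  -3.  19.] 36
  z -25 u [-18.  -1.  16.] 29
  z -15 u [-18.   0.  21.] 31
  z -5 u [-17.   5.  29.] 37
  z 5 u [-13.  11.  36.] 42
  z 15 u [-4. 20. 43.] 42
  z 25 u [ 8. 30. 51.] 38
  z 35 u [23. 38. 52.] 26
  z 45 u [37. 39. 40.] 2
scene hook 0.58 n 859 centre [132. 225.]
  z -185 u [-116.  -42.   21.] 46
  z -175 u [-107.  -28.   49.] 47
  z -165 u [-98.  -9.  71.] 43
  z -155 u [-84. -14.  78.] 37
  z -145 u [-76. -41.  79.] 23
  z -135 u [-62. -15. 123.] 28
  z -125 u [-53.   1. 128.] 29
  z -115 u [-45. -25.  -8.] 20
  z -105 u [-28. -16.  -5.] 12
scene hook 0.42 n 13516 centre [396. 174.]
```

Request:
carry_out([
  [[-0.03, -0.006, 0, 0.0098, -1], [-0.07, -0.006, 0, 0.0098, -1], [-0.07, -0.006, 0, 0.0098, -1], [-0.07, -0.006, 0, 0.0098, -1]],
])

```text
clock: 18.75
tool_pos: [0.3771, -0.3711, 0.3381]
orientation: [180.0, -0.0, 171.0]
force: [-0.8, 0.2, -1.7]
opening: 0.0216
gripper_force: 30.0
```

```bash
python3 -c "
from lean import *
to((.3767,-.3710,.2527),171)"
```

```text
t 18.75 P [ 0.3771 -0.3711  0.3381] rpy [180.  -0. 171.] q [-23.   3.  -3.  -0. -84. -76.] open 0.0216 gf 30.0 F [-0.8  0.2 -1.7]
deltas [0.0018 0.     0.4269] turn -0.0001
```

Request:
carry_out([
  [[0, 0, 0.15, 0, -1], [0, 0, 0.3, 0, -1], [0, 0, 0.427, 0, -1], [0, 0, 0.427, 0, -1], [-0.1, 0, 0.427, 0, -1]],
])

```text
clock: 19.25
tool_pos: [0.3952, -0.3745, 0.2542]
orientation: [-180.0, -0.0, 170.9]
force: [-0.9, 1.8, 3.2]
opening: 0.0221
gripper_force: 30.0
```

Request:
carry_out([
  [[-0.12, 0, 0, 0, -1], [-0.22, 0, 0, 0, -1], [-0.3, 0, 0, 0, -1], [-0.38, 0, 0, 0, -1], [-0.46, 0, 0, 0, -1]],
])

```text
clock: 19.75
tool_pos: [0.4882, -0.3893, 0.2537]
orientation: [-180.0, 0.0, 170.9]
force: [-2.3, 0.3, -0.1]
opening: 0.0219
gripper_force: 30.0
```

```bash
python3 -c "
from lean import *
to((.5445,-.3976,.2527),171)
maskline()"
```

```text
t 19.75 P [ 0.4882 -0.3893  0.2537] rpy [-180.     0.   170.9] q [-21.  14.  -1.   0. -75. -78.] open 0.0219 gf 30.0 F [-2.3  0.3 -0.1]
deltas [-0.2845  0.0038  0.0048] turn -0.0003
scene hook 0.79 n 451 centre [178. 247.]
  z -135 u [-4. -0.  4.] 3
  z -125 u [-6.  2. 10.] 8
  z -115 u [-7.  2. 12.] 13
  z -105 u [-13.   1.  13.] 15
  z -95 u [-18.  -4.   9.] 20
  z -85 u [-20.  -8.   7.] 17
  z -75 u [-22.  -7.   6.] 19
  z -65 u [-26. -11.   4.] 23
  z -55 u [-28. -16.  -1.] 18
  z -45 u [-26. -12.  -1.] 17
  z -35 u [-19.  -6.  10.] 21
  z -25 u [-16.   1.  19.] 28
  z -15 u [-17.   4.  29.] 33
  z -5 u [-17.  10.  39.] 42
  z 5 u [-15.  15.  48.] 51
  z 15 u [-8. 22. 53.] 56
  z 25 u [ 6. 35. 55.] 44
  z 35 u [33. 44. 54.] 11
scene hook 0.79 n 321 centre [115. 235.]
  z -125 u [-170. -165. -158.] 4
  z -115 u [-161. -153. -146.] 6
  z -105 u [-147. -134. -117.] 11
  z -95 u [-130. -114.  -95.] 14
  z -85 u [-117.  -99.  -83.] 13
  z -75 u [-95. -88. -81.] 4
```

Request:
carry_out([
  [[-0.07, 0, 0, 0, -1], [-0.14, 0, 0, 0, -1], [-0.21, 0, 0, 0, -1], [-0.27, 0, 0, 0, -1], [-0.285, 0, 0, 0, -1]],
])

```text
clock: 20.35
tool_pos: [0.5444, -0.398, 0.2517]
orientation: [180.0, -0.1, 170.9]
force: [-4.9, 0.3, -4.1]
opening: 0.0216
gripper_force: 30.0
```

```bash
python3 -c "
from lean import *
to((.5021,-.3909,.2527),171)
maskline()
s=ctrl.snapshot('top');print([(np.round(d['centre']),d['p']) for d in ctrl.spot_point(s,'hook')])
maskline('wrist')"
```

```text
t 20.35 P [ 0.5444 -0.398   0.2517] rpy [ 1.800e+02 -1.000e-01  1.709e+02] q [-20.  19.   6.  -0. -77. -79.] open 0.0216 gf 30.0 F [-4.9  0.3 -4.1]
deltas [ 0.2143  0.0017 -0.0045] turn -0.0004
scene hook 0.67 n 599 centre [123. 225.]
  z -185 u [-394. -383. -373.] 6
  z -175 u [-384. -370. -354.] 9
  z -165 u [-371. -361. -351.] 7
  z -155 u [-359. -347. -333.] 8
  z -145 u [-350. -337. -322.] 9
  z -135 u [-344. -326. -311.] 11
  z -125 u [-327. -316. -302.] 8
  z -115 u [-315. -304. -292.] 11
  z -105 u [-305. -292. -276.] 11
  z -95 u [-294. -277. -255.] 16
  z -85 u [-284. -252. -136.] 20
  z -75 u [-274. -229. -129.] 24
  z -65 u [-264. -237. -127.] 20
  z -55 u [-255. -229. -207.] 22
  z -45 u [-246. -222. -199.] 18
  z -35 u [-237. -215. -191.] 22
  z -25 u [-221. -201. -186.] 20
  z -15 u [-208. -193. -183.] 10
[(array([334., 295.]), 0.58)]
wrist hook 0.87 n 11063 centre [263. 160.]
  z -155 u [-116. -112. -107.] 10
  z -145 u [-107.  -97.  -87.] 24
  z -135 u [-86. -76. -65.] 25
  z -125 u [-65. -55. -45.] 25
  z -115 u [-44. -35. -26.] 24
  z -105 u [-26. -17.  -8.] 25
  z -95 u [-7.  2. 11.] 26
  z -85 u [12. 20. 29.] 25
  z -75 u [29. 38. 46.] 26
  z -65 u [47. 47. 48.] 2
  z -55 u [66. 72. 79.] 21
  z 5 u [-94. -91. -88.] 16
  z 15 u [-88. -74. -61.] 68
  z 25 u [-60. -48. -36.] 65
  z 35 u [-36. -24. -13.] 63
  z 45 u [-3.  1.  4.] 22
  z 55 u [-88. -84. -81.] 29
```

Request:
carry_out([
  [[0.1, 0, 0, 0, -1], [0.2, 0, 0, 0, -1], [0.214, 0.001, 0, 0, -1], [0.214, 0.001, 0, 0, -1], [0.214, 0.001, 0, 0, -1]],
])

```text
clock: 21.15
tool_pos: [0.5024, -0.3914, 0.2537]
orientation: [-180.0, 0.1, 170.9]
force: [0.1, -0.1, -2.0]
opening: 0.0218
gripper_force: 30.0
```

```bash
python3 -c "
from lean import *
to((.5021,-.3909,.168),171)
maskline()
o,P,R=st();u=-R[:,0];v=R[:,1];G=P+[0,0,.038]
s=ctrl.snapshot('scene');hsv=cv2.cvtColor(s['color'],cv2.COLOR_RGB2HSV)
g=cv2.inRange(hsv,(4,110,50),(16,255,220))
n,l,stt,cen=cv2.connectedComponentsWithStats(g)
for i in range(1,n):
  if stt[i,4]>60 and 80<cen[i,0]<260 and 120<cen[i,1]<300:
    ys,xs=np.nonzero(l==i);E=[]
    for x,y in zip(xs,ys):
      c,r=ray(s,(x,y));k=((G-c)@v)/(r@v);e=c+k*r-G;E.append((e@u*1e3,e[2]*1e3))
    E=np.array(E);m=E.mean(0);w,V=np.linalg.eigh(np.cov((E-m).T));d=V[:,1]
    print('comp',stt[i],'mean',np.round(m),'axis deg',np.degrees(np.arctan2(d[1],d[0])),'sd',np.sqrt(w))"
```

```text
t 21.15 P [ 0.5024 -0.3914  0.2537] rpy [-1.800e+02  1.000e-01  1.709e+02] q [-20.  15.   1.   0. -75. -79.] open 0.0218 gf 30.0 F [ 0.1 -0.1 -2. ]
deltas [0.0028 0.0025 0.4284] turn -0.0004
scene hook 0.64 n 506 centre [178. 250.]
  z -155 u [-45. -39. -32.] 4
  z -145 u [-47. -36. -26.] 11
  z -135 u [-46. -36. -23.] 15
  z -125 u [-47. -35. -24.] 14
  z -115 u [-46. -35. -22.] 14
  z -105 u [-45. -33. -23.] 16
  z -95 u [-47. -36. -22.] 14
  z -85 u [-47. -33. -22.] 18
  z -75 u [-45. -35. -24.] 14
  z -65 u [-42. -31. -22.] 15
  z -55 u [-40. -28. -19.] 13
  z -45 u [-28. -11.   7.] 19
  z -35 u [-22.  -2.  17.] 30
  z -25 u [-18.   3.  26.] 34
  z -15 u [-16.   9.  36.] 41
  z -5 u [-17.  12.  41.] 49
  z 5 u [-14.  17.  50.] 58
  z 15 u [-12.  24.  52.] 63
  z 25 u [-2. 25. 51.] 41
scene hook 0.55 n 331 centre [114. 233.]
  z -105 u [-149. -142. -132.] 5
  z -95 u [-140. -127. -110.] 14
  z -85 u [-123. -110.  -93.] 13
  z -75 u [-106.  -94.  -85.] 13
comp [102 224  22  21 249] mean [-536. -389.] axis deg -136.95823364516676 sd [ 11.81962454 118.62487807]
comp [175 230  19  26 280] mean [14. -3.] axis deg -136.08253827355463 sd [12.76915089 21.7221884 ]
comp [207 255  27  27 122] mean [136.  32.] axis deg 58.34362388159064 sd [ 3.12497993 42.56638862]
```

Request:
carry_out([
  [[-0.01, 0.0025, 0.1, 0, -1], [-0.015, 0.0025, 0.2, 0, -1], [-0.015, 0.0025, 0.28, 0, -1], [-0.015, 0.0025, 0.33, 0, -1], [-0.015, 0.0025, 0.35, 0, -1]],
])

```text
clock: 21.8
tool_pos: [0.5044, -0.391, 0.1816]
orientation: [180.0, -0.1, 170.9]
force: [-0.8, 0.8, -1.5]
opening: 0.0213
gripper_force: 30.0
```

```bash
python3 -c "
from lean import *
to((.5021,-.3909,.168),171)
o,P,R=st()
s=ctrl.snapshot('scene');hsv=cv2.cvtColor(s['color'],cv2.COLOR_RGB2HSV)
g=cv2.inRange(hsv,(4,110,50),(16,255,220))
save(s,'j',(130,190,250,340),4)
s=ctrl.snapshot('top');save(s,'k',(330,130,410,215),4)
s=ctrl.snapshot('wrist');save(s,'l')
im=np.zeros((600,800,3),np.uint8);a=cv2.imread('pics/j.png');im[:600,:480]=a;b=cv2.imread('pics/k.png')[:300];im[:300,480:800]=b;c=cv2.resize(cv2.imread('pics/l.png'),(320,240));im[300:540,480:800]=c;cv2.imwrite('pics/m.png',im)"
```

```text
t 21.8 P [ 0.5044 -0.391   0.1816] rpy [ 1.800e+02 -1.000e-01  1.709e+02] q [-20.  18.  -5.  -0. -67. -79.] open 0.0213 gf 30.0 F [-0.8  0.8 -1.5]
deltas [ 0.0114 -0.0015  0.0682] turn -0.0004
```

View pics/m.png

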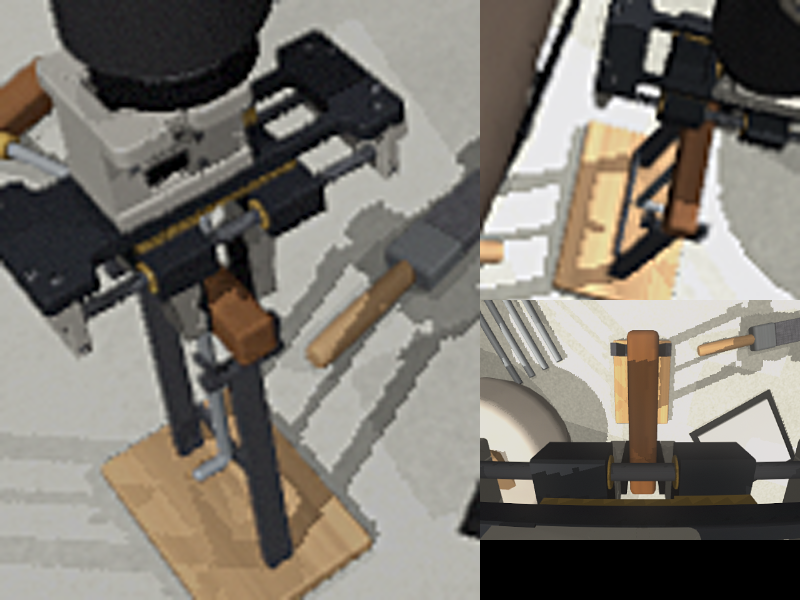

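The rod hangs nearly vertical between the uprights (crop (215,440)), and the crosspiece lies between the lips. I lower it gently and let go.

Request:
carry_out([
  [[0, 0, 0.02, 0, -1], [0, 0, 0.04, 0, -1], [0, 0, 0.055, 0, -1], [0, 0, 0.065, 0, -1], [0, 0, 0.065, 0, -1]],
])

```text
clock: 22.45
tool_pos: [0.5043, -0.391, 0.1696]
orientation: [180.0, -0.0, 170.9]
force: [-0.5, 0.4, -1.9]
opening: 0.0218
gripper_force: 30.2
```

```bash
python3 -c "
from lean import *
to((.5021,-.3909,.168),171)"
```

```text
t 22.45 P [ 0.5043 -0.391   0.1696] rpy [180.   -0.  170.9] q [-20.  18.  -6.  -0. -66. -79.] open 0.0218 gf 30.2 F [-0.5  0.4 -1.9]
deltas [ 0.0112 -0.0011  0.0079] turn -0.0004
```

Request:
carry_out([
  [[0, 0, 0.006, 0, -1], [0, 0, 0.012, 0, -1], [0, 0, 0.018, 0, -1], [0, 0, 0.018, 0, -1]],
])

```text
clock: 22.85
tool_pos: [0.5043, -0.3913, 0.1678]
orientation: [-180.0, 0.0, 170.9]
force: [-3.7, 3.2, 6.6]
opening: 0.022
gripper_force: 30.6
```

```bash
python3 -c "
from lean import *
to((.5021,-.3909,.168),171)"
```

```text
t 22.85 P [ 0.5043 -0.3913  0.1678] rpy [-180.     0.   170.9] q [-20.  18.  -7.   0. -65. -79.] open 0.022 gf 30.6 F [-3.7  3.2  6.6]
deltas [ 0.0112  0.0002 -0.001 ] turn -0.0003
```

Seated with 6.6 N up. Open and rise.

Request:
carry_out([
  [[0, 0, 0, 0, 0.2], [0, 0, 0, 0, 0.2], [0, 0, 0, 0, 0.2], [0, 0, 0, 0, 0.2], [0, 0, 0, 0, 0.2]],
])

```text
clock: 23.35
tool_pos: [0.5051, -0.3915, 0.1664]
orientation: [-180.0, 0.0, 170.9]
force: [-0.8, -0.2, -0.2]
opening: 0.0516
gripper_force: 0.0
```

Request:
carry_out([
  [[0, 0, -0.1, 0, 0.2], [0, 0, -0.2, 0, 0.3], [0, 0, -0.4, 0, 0.6], [0, 0, -0.6, 0, 1], [0, 0, -0.6, 0, 1]],
])

```text
clock: 23.85
tool_pos: [0.507, -0.3933, 0.2933]
orientation: [-179.7, 0.6, 170.9]
force: [0.6, -0.2, -0.4]
opening: 0.0755
gripper_force: 0.0
```

```bash
python3 -c "
from lean import *
o,P,R=st();u=-R[:,0];v=R[:,1]
w=ctrl.snapshot('wrist')
d=ctrl.silhouettes(w,'hook')[0];m=d['mask'];ys,xs=np.nonzero(m);print('p',d['p'],'rows',ys.min(),ys.max(),'cols mid',np.median(xs),xs.min(),xs.max())
c,q=np.cos(1.4063),np.sin(1.4063)
H=np.array([.4747,-.3863])
for a in(.065,-.065):
  for x in(.011,-.011): print(proj(w,(*(H+x*np.array([c,q])+a*np.array([-q,c])),.216)))
for n in('scene','top'):
  s=ctrl.snapshot(n);print([(np.round(d['centre']),d['p']) for d in ctrl.spot_point(s,'hook')], proj(s,(*H,.203)))
  print([(np.round(d['centre']),d['p']) for d in ctrl.spot_point(s,'crook')])
to((.55,.05,.33),-102.9)"
```

```text
p 0.84 rows 65 217 cols mid 263.0 247 276
[275.95737421  64.68419352]
[248.02050151  64.53772487]
[273.28842575 218.35961696]
[248.82135211 218.21410819]
[(array([129., 226.]), 0.89), (array([351., 216.]), 0.33)] [178.20587283 260.74523043]
[(array([176., 251.]), 0.93), (array([184., 305.]), 0.78)]
[(array([382., 168.]), 0.76), (array([333., 295.]), 0.65)] [381.91998471 167.9359788 ]
[(array([324., 237.]), 0.81), (array([369., 180.]), 0.75)]
t 24.25 P [ 0.5043 -0.391   0.2852] rpy [ 1.800e+02 -1.000e-01  1.709e+02] q [-20.  15.   4.  -0. -79. -79.] open 0.0875 gf 0.0 F [ 0.1 -0.1  0. ]
deltas [ 0.1252  2.2136 -0.2228] turn -0.2396
```

The hook is back in its notches: its silhouette spans rows 65-217 and columns 247-276, against 65-218 and 248-276 predicted. Now the bottles.

Request:
carry_out([
  [[0, 0.2, -0.1, -0.022, 1], [0, 0.42, -0.1, -0.044, 1], [0, 0.65, -0.1, -0.066, 1], [0, 0.85, -0.1, -0.088, 1], [0, 1.0, -0.1, -0.11, 1]],
])

```text
clock: 24.75
tool_pos: [0.5364, -0.1915, 0.3061]
orientation: [180.0, -0.0, -149.2]
force: [0.2, -0.6, 1.5]
opening: 0.0877
gripper_force: 0.0
```

```bash
python3 -c "
from h import *
to((.5735,.169,.30),-102.9)"
```

```text
t 24.75 P [ 0.5364 -0.1915  0.3061] rpy [ 180.    -0.  -149.2] q [  0.   8.  -2.  -0. -80. -59.] open 0.0877 gf 0.0 F [ 0.2 -0.6  1.5]
deltas [-1.0836  1.4525  0.0306] turn -0.1285
```

Request:
carry_out([
  [[-0.14, 0.19, 0, -0.022, 1], [-0.28, 0.38, 0, -0.044, 1], [-0.42, 0.57, 0, -0.066, 1], [-0.56, 0.76, 0, -0.088, 1], [-0.7, 0.95, 0, -0.11, 1]],
])

```text
clock: 25.25
tool_pos: [0.5604, 0.0429, 0.3062]
orientation: [180.0, -0.0, -109.6]
force: [0.1, -1.0, 0.6]
opening: 0.0876
gripper_force: 0.0
```

```bash
python3 -c "
from h import *
to((.5735,.169,.30),-102.9)"
```

```text
t 25.25 P [0.5604 0.0429 0.3062] rpy [ 180.    -0.  -109.6] q [ 24.   7.  -3.   0. -80. -44.] open 0.0876 gf 0.0 F [ 0.1 -1.   0.6]
deltas [-0.6158  0.1501  0.0307] turn -0.0186
```

Request:
carry_out([
  [[-0.15, 0.04, 0, -0.018, 1], [-0.35, 0.08, 0, -0.018, 1], [-0.4, 0.1, 0, -0.018, 1], [-0.4, 0.1, 0, -0.018, 1]],
])

```text
clock: 25.65
tool_pos: [0.569, 0.1246, 0.3054]
orientation: [179.9, -0.1, -103.3]
force: [-0.2, 0.0, 0.5]
opening: 0.0879
gripper_force: 0.0
```

```bash
cat > bot.py <<'E'
from h import *
e=np.array([[.2225,-.975],[.975,.2225]])
def bot():
    V={n:ctrl.snapshot(n) for n in("wrist","scene","top")}
    for name in("resin","hardener","loop"):
        for n in V:
            for d in ctrl.spot_point(V[n],name)[:2]:
                X=onz(V[n],d["centre"],.034 if name=="loop" else .012);print(name,n,round(d["p"],2),np.round(d["centre"]),np.round(X,4),"shelf",np.round((X[:2]-[.5871,.2285])@e,4))
    for n in ("wrist","scene"):
      for name,z in(("resin",.1),("hardener",.1)):
        for d in ctrl.silhouettes(V[n],name)[:1]:
            ys,xs=np.nonzero(d["mask"]);print(n,name,round(d["p"],2),"bbox",xs.min(),xs.max(),ys.min(),ys.max(),len(xs))
    return V
E
python3 -c "
from bot import *
V=bot();import pickle;pickle.dump(V,open('b.pkl','wb'))
to((.5735,.169,.30),-102.9)"
```

```text
resin wrist 0.84 [275. 186.] [0.5615 0.1909 0.012 ] shelf [-0.0424  0.0166]
resin scene 0.57 [347. 210.] [0.5687 0.1895 0.012 ] shelf [-0.0421  0.0092]
resin top 0.44 [202. 143.] [0.5626 0.1863 0.012 ] shelf [-0.0466  0.0145]
hardener wrist 0.88 [257. 187.] [0.5897 0.186  0.012 ] shelf [-0.0408 -0.0119]
hardener scene 0.62 [351. 215.] [0.5895 0.1737 0.012 ] shelf [-0.0529 -0.0145]
hardener top 0.44 [206. 137.] [0.5854 0.1752 0.012 ] shelf [-0.0524 -0.0102]
loop wrist 0.82 [265. 145.] [0.5614 0.1208 0.034 ] shelf [-0.1108  0.0011]
loop scene 0.92 [334. 211.] [0.5528 0.1337 0.034 ] shelf [-0.1001  0.0123]
loop top 0.8 [219. 142.] [0.5612 0.1246 0.034 ] shelf [-0.107   0.0022]
wrist resin 0.67 bbox 267 287 180 211 585
wrist hardener 0.83 bbox 249 266 180 210 485
scene resin 0.63 bbox 342 351 186 206 117
scene hardener 0.65 bbox 347 359 190 212 198
t 26.45 P [0.5692 0.1231 0.3063] rpy [ 180.     0.  -103.5] q [ 31.   9.  -1.  -0. -80. -45.] open 0.0874 gf 0.0 F [-0.2 -0.  -0.4]
deltas [-0.2283  0.0326  0.0317] turn -0.0016
```

```bash
python3 -c "
from bot import *
import pickle;V=pickle.load(open('b.pkl','rb'))
W=lambda x,y,z:np.array([.5871+.2225*x-.975*y,.2285+.975*x+.2225*y,z])
def prof(n,y,z,xs):
  s=V[n];out=[]
  for x in xs:
    p=proj(s,W(x,y,z))
    if not(0<=p[0]<511 and 0<=p[1]<383): out.append('--');continue
    c=cv2.getRectSubPix(s['color'],(1,1),tuple(map(float,p)))[0,0];out.append('%d,%d,%d'%tuple(c))
  print(n,'y',y,'z',z,[np.round(proj(s,W(xs[i],y,z))).astype(int).tolist() for i in(0,-1)]);print('  ',' '.join('%d:%s'%(round(x*1000),o) for x,o in zip(xs,out)))
r=np.arange(-.125,-.09,.0025)
for y in(-.03,-.02,.02,.03): prof('wrist',y,.034,r)
for y in(-.03,.03): prof('top',y,.034,np.arange(-.13,-.08,.004))
k=np.arange(-.02,.022,.004)
for y in(-.16,-.12,.12,.16): prof('top',y,.168,k);prof('wrist',y,.168,k)
"
```

```text
wrist y -0.03 z 0.034 [[244, 135], [244, 159]]
   -125:160,158,145 -122:160,158,148 -120:152,149,137 -118:148,144,132 -115:144,140,128 -112:126,124,112 -110:120,121,120 -107:122,124,122 -105:80,81,79 -102:141,138,126 -100:161,158,147 -97:159,156,143 -95:156,153,139 -92:153,150,136 -90:155,151,138
wrist y -0.02 z 0.034 [[251, 135], [251, 159]]
   -125:157,155,141 -122:159,155,141 -120:156,152,139 -118:147,144,131 -115:149,146,133 -112:123,119,108 -110:118,119,117 -107:123,125,123 -105:81,82,80 -102:137,134,123 -100:157,154,141 -97:160,157,146 -95:160,157,143 -92:155,152,139 -90:154,151,137
wrist y 0.02 z 0.034 [[278, 135], [278, 159]]
   -125:159,156,142 -122:158,155,141 -120:156,153,139 -118:149,146,133 -115:147,143,130 -112:147,144,131 -110:116,118,115 -107:128,129,128 -105:91,91,90 -102:121,119,109 -100:155,152,137 -97:158,155,141 -95:160,157,145 -92:156,153,140 -90:157,154,140
wrist y 0.03 z 0.034 [[285, 135], [285, 159]]
   -125:157,153,139 -122:160,157,144 -120:161,158,144 -118:146,143,131 -115:145,142,130 -112:141,138,125 -110:115,116,113 -107:127,129,127 -105:93,94,92 -102:113
[... 1388 characters left out ...]
0:50,85,69 -16:51,87,70 -12:51,86,69 -8:52,90,72 -4:48,72,61 0:34,31,35 4:81,79,74 8:188,176,134 12:195,185,139 16:193,183,138 20:192,177,133
wrist y 0.12 z 0.168 [[372, 242], [369, 273]]
   -20:104,100,91 -16:102,98,89 -12:101,96,88 -8:100,96,87 -4:75,72,65 0:37,36,33 4:46,45,45 8:53,53,53 12:61,61,61 16:65,65,66 20:67,66,68
top y 0.16 z 0.168 [[170, 168], [158, 164]]
   -20:189,189,178 -16:188,187,177 -12:186,185,174 -8:191,191,180 -4:153,153,145 0:24,24,26 4:13,13,16 8:17,18,21 12:28,30,33 16:25,26,30 20:7,5,5
wrist y 0.16 z 0.168 [[406, 241], [402, 272]]
   -20:63,66,63 -16:62,64,62 -12:63,65,63 -8:64,66,63 -4:68,66,62 0:101,98,89 4:43,42,42 8:51,50,51 12:60,60,60 16:66,65,66 20:67,67,68
```

```bash
python3 -c "
from bot import *
import pickle;V=pickle.load(open('b.pkl','rb'));S=pickle.load(open('S.pkl','rb'))
W=lambda x,y,z:np.array([.5871+.2225*x-.975*y,.2285+.975*x+.2225*y,z])
def prof(s,lab,y,z,xs):
  g=cv2.cvtColor(s['color'],cv2.COLOR_RGB2GRAY);o=[]
  for x in xs:
    p=proj(s,W(x,y,z)); o.append('%d:%d'%(round(x*1e3),cv2.getRectSubPix(g,(1,1),tuple(map(float,p)))[0,0]))
  print(lab,y,z,' '.join(o))
k=np.arange(-.024,.026,.003)
for y in(-.12,-.06,0,.06,.12,.16): prof(S['top'],'topS edge',y,.168,k)
for y in(-.15,-.1,-.05,0,.1): prof(S['scene'],'sceneS edge',y,.168,k)
h=np.arange(.02,.07,.003)
for y in(-.035,-.02,0,.02,.035): prof(S['scene'],'sceneS loop',y,.034,h)
h=np.arange(-.14,-.08,.003)
for y in(-.035,-.02,0,.02,.035): prof(V['scene'],'scene loop now',y,.034,h)
"
```

```text
topS edge -0.12 0.168 -24:51 -21:62 -18:121 -15:125 -12:125 -9:139 -6:100 -3:43 0:51 3:119 6:198 9:189 12:182 15:180 18:180 21:186 24:194
topS edge -0.06 0.168 -24:180 -21:181 -18:182 -15:182 -12:180 -9:187 -6:173 -3:17 0:35 3:103 6:177 9:189 12:185 15:188 18:193 21:192 24:195
topS edge 0 0.168 -24:181 -21:180 -18:178 -15:181 -12:184 -9:191 -6:179 -3:56 0:37 3:101 6:174 9:192 12:195 15:196 18:193 21:191 24:192
topS edge 0.06 0.168 -24:179 -21:180 -18:178 -15:177 -12:181 -9:193 -6:169 -3:78 0:32 3:68 6:147 9:206 12:198 15:197 18:193 21:189 24:189
topS edge 0.12 0.168 -24:183 -21:183 -18:184 -15:183 -12:183 -9:188 -6:176 -3:98 0:25 3:57 6:142 9:205 12:198 15:196 18:194 21:190 24:187
topS edge 0.16 0.168 -24:186 -21:200 -18:204 -15:201 -12:198 -9:197 -6:208 -3:157 0:30 3:61 6:151 9:197 12:196 15:195 18:194 21:190 24:186
sceneS edge -0.15 0.168 -24:46 -21:46 -18:43 -15:46 -12:45 -9:42 -6:41 -3:66 0:106 3:143 6:147 9:143 12:141 15:141 18:146 21:152 24:155
sceneS edge -0.1 0.168 -24:44 -21:48 -18:46 -15:44 -12:44 -9:44 -6:40 -3:57 0:104 3:145 6:149 9:144 12:142 15:147 18:151 21:153 24:154

[... 1392 characters left out ...]
0 -110:123 -107:116 -104:130 -101:151 -98:142 -95:139 -92:130 -89:88 -86:49 -83:48 -80:53
scene loop now 0 0.034 -140:139 -137:150 -134:154 -131:153 -128:150 -125:151 -122:154 -119:149 -116:115 -113:111 -110:124 -107:117 -104:120 -101:150 -98:145 -95:138 -92:137 -89:86 -86:55 -83:50 -80:50
scene loop now 0.02 0.034 -140:152 -137:152 -134:152 -131:150 -128:149 -125:151 -122:153 -119:152 -116:123 -113:113 -110:122 -107:123 -104:128 -101:147 -98:140 -95:139 -92:132 -89:94 -86:61 -83:54 -80:51
scene loop now 0.035 0.034 -140:152 -137:151 -134:151 -131:150 -128:150 -125:151 -122:152 -119:147 -116:117 -113:110 -110:121 -107:121 -104:136 -101:150 -98:150 -95:141 -92:133 -89:100 -86:62 -83:54 -80:54
```

Three measurements put the tray at 0.1505 m ±2 mm, too close to the 0.15 m needed to trust. I'll use the hook once more to draw it further, starting with a planned row chain.

```bash
cat > plan.py <<'E'
from h import *
def chain(p,yaw,ways):
    rows=[];p=np.array(p,float)
    for q,y2,op,mm in ways:
        q=np.array(q,float);dy=(y2-yaw+180)%360-180
        n=max(1,int(np.ceil(np.linalg.norm(q-p)*1e3/mm)),int(np.ceil(abs(dy)/8.4)))
        for i in range(1,n+1): rows.append((p+(q-p)*i/n,yaw+dy*i/n,op))
        p,yaw=q,yaw+dy
    return rows
def show(p,yaw,rows):
    p=np.array(p,float)
    for k in range(0,len(rows),5):
        R=Ro.from_euler("xyz",[180,0,yaw],degrees=True).as_matrix();out=[]
        for q,y2,op in rows[k:k+5]:
            d=R.T@(q-p)/.2;out.append([round(float(v)+0,3) for v in d]+[round(-((y2-yaw+180)%360-180)/360,4),op])
        print(out)
        d=np.array(out[-1][:3])*.2;p=p+R@d;yaw=yaw-out[-1][3]*360
    print("end",p,yaw)
H=lambda op,n,q,y:[(q,y,op,1)]*n
E
python3 -c "
from plan import *
o,P,R=st();yaw=o['orientation'][2];print(o['clock'],P,yaw)
hang=(.5021,-.3909,.1684);up=(.5021,-.3909,.31);l1=(.5021,-.3909,.2527);l2=(.3573,-.3680,.2527);l3=(.3607,-.3685,.337)
W=[(up,171,.15,46),(up,171,.15,46),(hang,171,.15,36)]+H(.15,2,hang,171)+H(-1,6,hang,171)+[(l1,171,-1,30),(l1,171,-1,30),(l2,171,-1,15),(l2,171,-1,15),(l3,171,-1,40),(l3,171,-1,40)]
show(P,yaw,chain(P,yaw,W))"
```

```text
26.45 [0.56920436 0.12307892 0.30634099] -103.46283604576546
[[0.215, -0.023, -0.002, np.float64(0.0198), 0.15], [0.43, -0.045, -0.003, np.float64(0.0396), 0.15], [0.644, -0.068, -0.005, np.float64(0.0594), 0.15], [0.859, -0.091, -0.006, np.float64(0.0792), 0.15], [1.074, -0.113, -0.008, np.float64(0.099), 0.15]]
[[0.161, -0.144, -0.001, np.float64(0.0198), 0.15], [0.322, -0.287, -0.003, np.float64(0.0396), 0.15], [0.484, -0.431, -0.004, np.float64(0.0594), 0.15], [0.645, -0.575, -0.006, np.float64(0.0792), 0.15], [0.806, -0.718, -0.007, np.float64(0.099), 0.15]]
[[0.048, -0.211, -0.002, np.float64(0.0198), 0.15], [0.095, -0.422, -0.003, np.float64(0.0396), 0.15], [0.095, -0.422, -0.003, np.float64(0.0396), 0.15], [0.095, -0.422, 0.174, np.float64(0.0396), 0.15], [0.095, -0.422, 0.351, np.float64(0.0396), 0.15]]
[[0.0, 0.0, 0.177, np.float64(0.0), 0.15], [0.0, 0.0, 0.354, np.float64(0.0), 0.15], [0.0, 0.0, 0.354, np.float64(0.0), 0.15], [0.0, 0.0, 0.354, np.float64(0.0), 0.15], [0.0, 0.0, 0.354, np.float64(0.0), -1]]
[[0.0, 0.0, -0.0, np.float64(0.0), -1], [0.0, 0.0, -0.0, np.float64
[... 274 characters left out ...]
.float64(0.0), -1], [0.074, 0.0, -0.422, np.float64(0.0), -1]]
[[0.073, 0.0, 0.0, np.float64(0.0), -1], [0.146, 0.0, 0.0, np.float64(0.0), -1], [0.22, 0.0, 0.0, np.float64(0.0), -1], [0.293, 0.0, 0.0, np.float64(0.0), -1], [0.366, 0.0, 0.0, np.float64(0.0), -1]]
[[0.073, 0.0, 0.0, np.float64(0.0), -1], [0.147, 0.0, 0.0, np.float64(0.0), -1], [0.22, 0.0, 0.0, np.float64(0.0), -1], [0.293, 0.0, 0.0, np.float64(0.0), -1], [0.293, 0.0, 0.0, np.float64(0.0), -1]]
[[-0.005, 0.0, -0.14, np.float64(0.0), -1], [-0.011, 0.0, -0.281, np.float64(0.0), -1], [-0.017, 0.0, -0.421, np.float64(0.0), -1], [-0.017, 0.0, -0.421, np.float64(0.0), -1]]
end [ 0.36071711 -0.36855095  0.33694099] -188.99883604576544
```

Request:
carry_out([
  [[0.215, -0.023, 0, 0.02, 0.15], [0.43, -0.045, 0, 0.04, 0.15], [0.645, -0.068, 0, 0.06, 0.15], [0.86, -0.09, 0, 0.08, 0.15], [1.0, -0.113, 0, 0.099, 0.15]],
])

```text
clock: 26.95
tool_pos: [0.5439, -0.0789, 0.3067]
orientation: [-180.0, 0.0, -139.4]
force: [0.3, -0.0, -0.3]
opening: 0.054
gripper_force: 0.0
```

Request:
carry_out([
  [[0.17, -0.15, 0, 0.02, 0.15], [0.33, -0.29, 0, 0.04, 0.15], [0.49, -0.43, 0, 0.06, 0.15], [0.65, -0.575, 0, 0.08, 0.15], [0.81, -0.72, 0, 0.099, 0.15]],
])

```text
clock: 27.45
tool_pos: [0.516, -0.2932, 0.3065]
orientation: [-180.0, 0.0, -175.0]
force: [1.0, 0.2, -0.3]
opening: 0.0504
gripper_force: 0.0
```

Request:
carry_out([
  [[0.05, -0.21, 0, 0.02, 0.15], [0.1, -0.42, 0, 0.04, 0.15], [0.1, -0.42, 0, 0.04, 0.15], [0.1, -0.42, 0, 0.04, 0.15], [0.1, -0.42, 0, 0.04, 0.15]],
])

```text
clock: 27.95
tool_pos: [0.5043, -0.3766, 0.3063]
orientation: [180.0, -0.0, 170.9]
force: [0.3, -0.3, 0.2]
opening: 0.0507
gripper_force: 0.0
```

```bash
python3 -c "
from h import *
to((.5021,-.3909,.1684),171)"
```

```text
t 27.95 P [ 0.5043 -0.3766  0.3063] rpy [180.   -0.  170.9] q [-19.  14.   5.  -0. -82. -80.] open 0.0507 gf 0.0 F [ 0.3 -0.3  0.2]
deltas [-4.000e-04 -7.240e-02  6.895e-01] turn -0.0002
```

Request:
carry_out([
  [[0, -0.072, 0, 0, 0.15], [0, -0.072, 0.17, 0, 0.15], [0, -0.072, 0.35, 0, 0.15], [0, -0.072, 0.52, 0, 0.15], [0, -0.072, 0.69, 0, 0.15]],
])

```text
clock: 28.45
tool_pos: [0.5023, -0.3908, 0.1676]
orientation: [-180.0, 0.1, 171.0]
force: [0.8, 0.4, 0.1]
opening: 0.0503
gripper_force: 0.0
```

Request:
carry_out([
  [[0, 0, 0, 0, 0.15], [0, 0, 0, 0, -1], [0, 0, 0, 0, -1], [0, 0, 0, 0, -1], [0, 0, 0, 0, -1]],
])

```text
clock: 28.95
tool_pos: [0.5026, -0.3916, 0.17]
orientation: [-180.0, 0.1, 170.9]
force: [-0.0, -0.2, 0.5]
opening: 0.0238
gripper_force: 0.0
```

Request:
carry_out([
  [[0, 0, 0, 0, -1], [0, 0, 0, 0, -1], [0, 0, 0, 0, -1]],
])

```text
clock: 29.25
tool_pos: [0.5025, -0.3915, 0.1697]
orientation: [-180.0, 0.1, 170.9]
force: [-0.7, 2.4, 5.8]
opening: 0.0218
gripper_force: 30.0
```

```bash
python3 -c "
from h import *
to((.5021,-.3909,.1684),171)"
```

```text
t 29.25 P [ 0.5025 -0.3915  0.1697] rpy [-1.800e+02  1.000e-01  1.709e+02] q [-20.  18.  -7.   0. -65. -79.] open 0.0218 gf 30.0 F [-0.7  2.4  5.8]
deltas [0.0026 0.0025 0.0065] turn -0.0004
```

Request:
carry_out([
  [[0, 0, -0.14, 0, -1], [0, 0, -0.28, 0, -1], [0, 0, -0.42, 0, -1], [0.05, 0, -0.42, 0, -1], [0.13, 0, -0.42, 0, -1]],
])

```text
clock: 29.75
tool_pos: [0.4764, -0.387, 0.2523]
orientation: [180.0, 0.0, 170.9]
force: [-0.8, -0.3, -1.5]
opening: 0.0216
gripper_force: 30.0
```

Request:
carry_out([
  [[0.08, 0, 0, 0, -1], [0.16, 0, 0, 0, -1], [0.24, 0, 0, 0, -1], [0.32, 0, 0, 0, -1], [0.4, 0, 0, 0, -1]],
])

```text
clock: 30.25
tool_pos: [0.3961, -0.3741, 0.2521]
orientation: [180.0, 0.0, 170.9]
force: [3.7, -0.7, -0.9]
opening: 0.0214
gripper_force: 30.0
```

Request:
carry_out([
  [[0.08, 0, 0, 0, -1], [0.16, 0, 0, 0, -1], [0.2, 0, 0, 0, -1], [0.2, 0, 0, 0, -1]],
])

```text
clock: 30.65
tool_pos: [0.3564, -0.3681, 0.253]
orientation: [-180.0, 0.0, 170.8]
force: [0.5, 0.1, 1.3]
opening: 0.0217
gripper_force: 30.0
```

Request:
carry_out([
  [[0, 0, -0.15, 0, -1], [0, 0, -0.3, 0, -1], [0, 0, -0.43, 0, -1], [0, 0, -0.43, 0, -1]],
])

```text
clock: 31.05
tool_pos: [0.3584, -0.3691, 0.3415]
orientation: [-179.9, 0.2, 170.9]
force: [-0.0, -1.1, -1.2]
opening: 0.0218
gripper_force: 30.0
```

```bash
python3 -c "
from lean import *
from plan import *
maskline()
o,P,R=st();yaw=o['orientation'][2];to((.5305,-.0287,.3355),-102.8)
A=(.5305,-.0287,.3355);B=(.5295,-.0291,.1811)
show(P,yaw,chain(P,yaw,[(A,-102.8,-1,46),(A,-102.8,-1,46)]))"
```

```text
scene hook 0.93 n 889 centre [130. 230.]
  z -185 u [-110.  -43.   28.] 34
  z -175 u [-100.  -30.   45.] 35
  z -165 u [-90. -15.  65.] 35
  z -155 u [-74.   3.  81.] 38
  z -145 u [-65.   1.  88.] 28
  z -135 u [-56. -27. 124.] 20
  z -125 u [-45.  25. 138.] 35
  z -115 u [-31.  53. 148.] 25
  z -105 u [-18.  81. 154.] 21
  z -95 u [147. 151. 155.] 4
scene hook 0.59 n 812 centre [140. 188.]
  z -185 u [57. 64. 72.] 7
  z -175 u [65. 72. 79.] 8
  z -165 u [72. 82. 91.] 12
  z -155 u [ 84.  93. 102.] 8
  z -145 u [ 89.  98. 109.] 14
  z -135 u [ 80.  98. 116.] 19
  z -125 u [ 67.  96. 119.] 34
  z -115 u [ 61.  91. 120.] 39
  z -105 u [-85.  71. 107.] 41
  z -95 u [-95.  21.  95.] 56
  z -85 u [-93.  14.  86.] 52
  z -75 u [-89.  -6.  69.] 62
  z -65 u [-77. -10.  52.] 66
  z -55 u [-62.  -9.  39.] 43
  z -45 u [-53.  -7.  35.] 55
  z -35 u [-34.  -3.  25.] 38
  z -25 u [-24.  -0.  23.] 33
  z -15 u [-24.  -0.  23.] 33
  z -5 u [-23.   6.  33.] 38
  z 5 u [-14.  13.  40.] 40
  z 15 u [-5. 23. 49.] 37
  z 25 u [ 9. 35. 57.] 37
  z 35 u [21. 44. 60.] 28
  z 45 u [38. 48. 55.] 9
scene h
[... 178 characters left out ...]
.1]
deltas [-0.5844  1.8114  0.0118] turn -0.2399
[[-0.053, 0.165, 0.001, np.float64(-0.0218), -1], [-0.106, 0.329, 0.002, np.float64(-0.0436), -1], [-0.159, 0.494, 0.003, np.float64(-0.0654), -1], [-0.212, 0.659, 0.004, np.float64(-0.0872), -1], [-0.266, 0.823, 0.005, np.float64(-0.109), -1]]
[[-0.145, 0.094, 0.001, np.float64(-0.0218), -1], [-0.291, 0.188, 0.002, np.float64(-0.0436), -1], [-0.436, 0.282, 0.003, np.float64(-0.0654), -1], [-0.581, 0.376, 0.004, np.float64(-0.0872), -1], [-0.726, 0.47, 0.005, np.float64(-0.109), -1]]
[[-0.172, -0.019, 0.001, np.float64(-0.0219), -1], [-0.172, -0.019, 0.001, np.float64(-0.0219), -1]]
end [ 0.53040951 -0.02876268  0.33551617] 257.21749244423637
```

Request:
carry_out([
  [[-0.053, 0.165, 0, -0.022, -1], [-0.106, 0.33, 0, -0.044, -1], [-0.16, 0.495, 0, -0.066, -1], [-0.212, 0.66, 0, -0.088, -1], [-0.266, 0.823, 0, -0.109, -1]],
])

```text
clock: 31.65
tool_pos: [0.4359, -0.2125, 0.3366]
orientation: [179.9, -0.2, -149.6]
force: [0.5, -0.6, -1.6]
opening: 0.0218
gripper_force: 30.0
```

Request:
carry_out([
  [[-0.145, 0.094, 0, -0.022, -1], [-0.29, 0.188, 0, -0.044, -1], [-0.436, 0.282, 0, -0.066, -1], [-0.58, 0.376, 0, -0.088, -1], [-0.726, 0.47, 0, -0.109, -1]],
])

```text
clock: 32.15
tool_pos: [0.5144, -0.0586, 0.3365]
orientation: [179.8, -0.1, -110.3]
force: [1.0, -0.7, -1.3]
opening: 0.0218
gripper_force: 30.0
```

Request:
carry_out([
  [[-0.172, -0.019, 0, -0.022, -1], [-0.172, -0.019, 0, -0.022, -1], [-0.172, -0.019, 0.2, -0.022, -1], [-0.172, -0.019, 0.4, -0.022, -1], [-0.172, -0.019, 0.4, -0.022, -1]],
])

```text
clock: 32.65
tool_pos: [0.526, -0.0296, 0.2517]
orientation: [179.3, -0.2, -102.8]
force: [-0.3, 0.0, -0.9]
opening: 0.0218
gripper_force: 30.0
```

```bash
python3 -c "
from h import *
to((.5295,-.0295,.1805),-102.8)"
```

```text
t 32.65 P [ 0.526  -0.0296  0.2517] rpy [ 179.3   -0.2 -102.8] q [ 18.   5. -12.  -0. -74. -31.] open 0.0218 gf 30.0 F [-0.3  0.  -0.9]
deltas [-0.0059 -0.021   0.3555] turn -0.0001
```

Request:
carry_out([
  [[0, 0, 0.12, 0, -1], [0, 0, 0.24, 0, -1], [0, 0, 0.36, 0, -1], [0, 0, 0.375, 0, -1], [0, 0, 0.375, 0, -1]],
])

```text
clock: 33.15
tool_pos: [0.5309, -0.0295, 0.1842]
orientation: [180.0, -0.1, -102.8]
force: [0.0, 0.7, -0.5]
opening: 0.0217
gripper_force: 30.0
```

Request:
carry_out([
  [[-0.07, 0, 0.063, 0, -1], [-0.15, 0, 0.135, 0, -1], [-0.22, 0, 0.2, 0, -1], [-0.298, 0, 0.27, 0, -1], [-0.298, 0, 0.27, 0, -1]],
])

```text
clock: 33.65
tool_pos: [0.5433, 0.0308, 0.1273]
orientation: [179.9, -0.1, -102.7]
force: [-0.3, -0.1, -1.7]
opening: 0.0217
gripper_force: 30.0
```

```bash
python3 -c "
from h import *
to((.5407,.0238,.1185),-102.8)"
```

```text
t 33.65 P [0.5433 0.0308 0.1273] rpy [ 1.799e+02 -1.000e-01 -1.027e+02] q [ 24.  12. -21.  -0. -57. -37.] open 0.0217 gf 30.0 F [-0.3 -0.1 -1.7]
deltas [0.037  0.0051 0.0443] turn 0.0004
```

Request:
carry_out([
  [[0.01, 0, 0.03, 0, -1], [0.035, 0, 0.05, 0, -1], [0.055, 0, 0.05, 0, -1], [0.075, 0, 0.05, 0, -1], [0.095, 0, 0.05, 0, -1]],
])

```text
clock: 34.15
tool_pos: [0.5396, 0.01, 0.1197]
orientation: [-180.0, 0.0, -102.8]
force: [-0.8, 1.3, -0.8]
opening: 0.0216
gripper_force: 30.0
```

Request:
carry_out([
  [[0.015, 0, 0, 0, -1], [0.03, 0, 0, 0, -1], [0.03, 0, 0, 0, -1]],
])

```text
clock: 34.45
tool_pos: [0.5383, 0.0042, 0.1196]
orientation: [-180.0, -0.0, -102.8]
force: [-0.4, -0.6, 0.0]
opening: 0.0218
gripper_force: 30.0
```

```bash
cat > loopm.py <<'E'
from bot import *
W=lambda x,y,z:np.array([.5871+.2225*x-.975*y,.2285+.975*x+.2225*y,z])
def m(n="scene"):
    s=ctrl.snapshot(n);g=cv2.cvtColor(s['color'],cv2.COLOR_RGB2GRAY)
    for y in(-.035,-.02,0,.02,.035): print(n,y,' '.join('%d:%d'%(round(x*1e3),cv2.getRectSubPix(g,(1,1),tuple(map(float,proj(s,W(x,y,.034)))))[0,0]) for x in np.arange(-.15,-.09,.003)))
E
python3 -c "
from loopm import *
to((.5407,.0238,.1185),-102.8);m()"
```

```text
t 34.45 P [0.5383 0.0042 0.1196] rpy [-180.    -0.  -102.8] q [ 21.  11. -23.   0. -56. -34.] open 0.0218 gf 30.0 F [-0.4 -0.6  0. ]
deltas [-0.0985  0.0099  0.0056] turn 0.0001
scene -0.035 -150:161 -147:161 -144:161 -141:163 -138:159 -135:125 -132:121 -129:135 -126:106 -123:96 -120:117 -117:124 -114:127 -111:141 -108:93 -105:57 -102:51 -99:55 -96:56 -93:57
scene -0.02 -150:160 -147:158 -144:158 -141:161 -138:159 -135:125 -132:122 -129:134 -126:120 -123:92 -120:98 -117:126 -114:134 -111:108 -108:64 -105:58 -102:55 -99:53 -96:54 -93:55
scene 0 -150:160 -147:162 -144:162 -141:163 -138:159 -135:118 -132:117 -129:123 -126:91 -123:78 -120:93 -117:103 -114:103 -111:108 -108:90 -105:74 -102:65 -99:47 -96:26 -93:25
scene 0.02 -150:105 -147:103 -144:88 -141:90 -138:87 -135:81 -132:90 -129:103 -126:108 -123:109 -120:90 -117:78 -114:71 -111:69 -108:63 -105:55 -102:58 -99:57 -96:57 -93:56
scene 0.035 -150:92 -147:79 -144:69 -141:78 -138:94 -135:105 -132:95 -129:75 -126:67 -123:78 -120:93 -117:88 -114:77 -111:73 -108:57 -105:33 -102:27 -99:27 -96:32 -93:23
```

Request:
carry_out([
  [[-0.02, 0, -0.03, 0, -1], [-0.03, 0, -0.04, 0, -1], [0.07, 0, -0.13, 0, -1], [0.17, 0, -0.22, 0, -1], [0.27, 0, -0.31, 0, -1]],
])

```text
clock: 35.0
tool_pos: [0.5259, -0.0483, 0.1819]
orientation: [180.0, -0.0, -102.7]
force: [0.1, -0.6, -0.7]
opening: 0.0215
gripper_force: 30.0
```

Request:
carry_out([
  [[0, 0, -0.2, 0, -1], [0, 0, -0.4, 0, -1], [0, 0, -0.6, 0, -1], [0, 0, -0.78, 0, -1], [0, 0, -0.78, 0, -1]],
])

```text
clock: 35.5
tool_pos: [0.5284, -0.0481, 0.3431]
orientation: [-179.5, 0.1, -102.7]
force: [0.4, -0.2, -1.3]
opening: 0.0216
gripper_force: 30.0
```

```bash
python3 -c "
from plan import *
from loopm import *
m()
o,P,R=st();yaw=o['orientation'][2];D=(.3767,-.3710,.338);to(D,171)
show(P,yaw,chain(P,yaw,[(D,171,-1,46),(D,171,-1,46)]))"
```

```text
scene -0.035 -150:156 -147:156 -144:156 -141:157 -138:154 -135:120 -132:116 -129:129 -126:109 -123:116 -120:159 -117:145 -114:141 -111:135 -108:90 -105:55 -102:50 -99:52 -96:54 -93:53
scene -0.02 -150:154 -147:152 -144:153 -141:156 -138:152 -135:121 -132:116 -129:126 -126:117 -123:133 -120:153 -117:144 -114:140 -111:123 -108:73 -105:56 -102:51 -99:51 -96:52 -93:54
scene 0 -150:154 -147:154 -144:155 -141:157 -138:151 -135:109 -132:109 -129:124 -126:126 -123:122 -120:151 -117:148 -114:141 -111:134 -108:96 -105:68 -102:56 -99:51 -96:52 -93:52
scene 0.02 -150:152 -147:151 -144:153 -141:153 -138:150 -135:126 -132:116 -129:122 -126:118 -123:126 -120:144 -117:141 -114:138 -111:141 -108:111 -105:66 -102:52 -99:52 -96:54 -93:53
scene 0.035 -150:151 -147:152 -144:154 -141:155 -138:154 -135:114 -132:106 -129:125 -126:121 -123:123 -120:156 -117:150 -114:138 -111:124 -108:92 -105:59 -102:53 -99:50 -96:53 -93:54
t 35.55 P [ 0.5273 -0.0477  0.34  ] rpy [-1.798e+02  1.000e-01 -1.027e+02] q [ 16.   3.  -3.   0. -84. -29.] open 0.0217 gf 30.0 F [ 0.1  0.1 -2.3]
deltas [1.7429 0.3788 0.005 ] turn 0.2397
[[0.158, 0.034, 0.001, np.float64(0.0218), -1], [0.317, 0.069, 0.002, np.float64(0.0436), -1], [0.475, 0.103, 0.003, np.float64(0.0654), -1], [0.634, 0.138, 0.004, np.float64(0.0872), -1], [0.792, 0.172, 0.004, np.float64(0.1089), -1]]
[[0.145, -0.074, 0.001, np.float64(0.0218), -1], [0.289, -0.147, 0.002, np.float64(0.0436), -1], [0.434, -0.22, 0.003, np.float64(0.0654), -1], [0.578, -0.294, 0.004, np.float64(0.0872), -1], [0.723, -0.367, 0.005, np.float64(0.109), -1]]
[[0.065, -0.149, 0.001, np.float64(0.0218), -1], [0.065, -0.149, 0.001, np.float64(0.0218), -1]]
end [ 0.37674232 -0.37107419  0.33796615] -189.01285269834764
```

The tray bar has moved another 18 mm or so, to about 0.169 m. Now I hang the hook back.

Request:
carry_out([
  [[0.158, 0.034, 0, 0.022, -1], [0.317, 0.069, 0, 0.044, -1], [0.475, 0.103, 0, 0.065, -1], [0.634, 0.138, 0, 0.087, -1], [0.792, 0.172, 0, 0.109, -1]],
])

```text
clock: 36.05
tool_pos: [0.4565, -0.1955, 0.336]
orientation: [179.9, -0.1, -142.3]
force: [1.1, -0.4, -1.7]
opening: 0.0215
gripper_force: 30.0
```

Request:
carry_out([
  [[0.145, -0.074, 0, 0.022, -1], [0.289, -0.147, 0, 0.044, -1], [0.434, -0.22, 0, 0.065, -1], [0.578, -0.294, 0, 0.087, -1], [0.723, -0.367, 0, 0.109, -1]],
])

```text
clock: 36.55
tool_pos: [0.388, -0.3423, 0.3359]
orientation: [179.9, -0.1, 178.5]
force: [0.9, -0.1, -1.0]
opening: 0.0217
gripper_force: 30.0
```

Request:
carry_out([
  [[0.065, -0.149, 0, 0.0215, -1], [0.065, -0.149, 0, 0.0215, -1], [0.065, -0.149, 0, 0.0215, -1], [0.065, -0.149, 0, 0.0215, -1]],
])

```text
clock: 36.95
tool_pos: [0.3755, -0.3706, 0.3365]
orientation: [180.0, -0.1, 171.1]
force: [-0.9, -0.7, -1.5]
opening: 0.0218
gripper_force: 30.0
```

```bash
python3 -c "
from h import *
to((.3767,-.3710,.2527),171)"
```

```text
t 36.95 P [ 0.3755 -0.3706  0.3365] rpy [ 1.800e+02 -1.000e-01  1.711e+02] q [-23.   3.  -4.  -0. -83. -76.] open 0.0218 gf 30.0 F [-0.9 -0.7 -1.5]
deltas [-0.0069 -0.0011  0.4191] turn 0.0003
```

Request:
carry_out([
  [[-0.007, 0, 0.14, 0, -1], [-0.007, 0, 0.28, 0, -1], [-0.007, 0, 0.42, 0, -1], [-0.02, 0, 0.42, 0, -1], [-0.1, 0, 0.42, 0, -1]],
])

```text
clock: 37.45
tool_pos: [0.3952, -0.3739, 0.2544]
orientation: [-180.0, -0.0, 171.1]
force: [-2.1, 1.3, 4.0]
opening: 0.0216
gripper_force: 30.0
```

Request:
carry_out([
  [[-0.12, 0, 0, 0, -1], [-0.22, 0, 0, 0, -1], [-0.3, 0, 0, 0, -1], [-0.38, 0, 0, 0, -1], [-0.46, 0, 0, 0, -1]],
])

```text
clock: 37.95
tool_pos: [0.4875, -0.3888, 0.254]
orientation: [-180.0, 0.0, 171.1]
force: [-1.3, 0.2, -0.7]
opening: 0.0218
gripper_force: 30.0
```

Request:
carry_out([
  [[-0.07, 0, 0, 0, -1], [-0.14, 0, 0, 0, -1], [-0.21, 0, 0, 0, -1], [-0.28, 0, 0, 0, -1], [-0.295, 0, 0, 0, -1]],
])

```text
clock: 38.45
tool_pos: [0.5452, -0.3978, 0.2521]
orientation: [180.0, -0.1, 171.1]
force: [-4.4, 0.9, -4.6]
opening: 0.0215
gripper_force: 30.0
```

```bash
python3 -c "
from h import *
to((.5041,-.3913,.1820),171)"
```

```text
t 38.45 P [ 0.5452 -0.3978  0.2521] rpy [ 1.800e+02 -1.000e-01  1.711e+02] q [-20.  19.   6.  -0. -77. -79.] open 0.0215 gf 30.0 F [-4.4  0.9 -4.6]
deltas [ 0.2074 -0.      0.351 ] turn 0.0001
```

Request:
carry_out([
  [[0.1, 0, 0, 0, -1], [0.207, 0, 0, 0, -1], [0.207, 0, 0, 0, -1], [0.207, 0, 0.1, 0, -1], [0.207, 0, 0.2, 0, -1]],
])

```text
clock: 38.95
tool_pos: [0.5051, -0.392, 0.2144]
orientation: [-179.9, 0.3, 171.0]
force: [-0.2, -0.3, -1.9]
opening: 0.0214
gripper_force: 30.0
```

Request:
carry_out([
  [[0, 0, 0.08, 0, -1], [0, 0, 0.13, 0, -1], [0, 0, 0.15, 0, -1], [0, 0, 0.15, 0, -1]],
])

```text
clock: 39.35
tool_pos: [0.5039, -0.3916, 0.1834]
orientation: [-180.0, 0.0, 171.0]
force: [-0.0, 0.6, -1.5]
opening: 0.0217
gripper_force: 30.0
```

Request:
carry_out([
  [[0, 0, 0.02, 0, -1], [0, 0, 0.04, 0, -1], [0, 0, 0.06, 0, -1], [0, 0, 0.065, 0, -1], [0, 0, 0.065, 0, -1]],
])

```text
clock: 39.85
tool_pos: [0.5035, -0.3915, 0.1703]
orientation: [-180.0, -0.0, 171.0]
force: [-0.7, -0.9, -2.0]
opening: 0.0215
gripper_force: 30.0
```

```bash
python3 -c "
from h import *
to((.5043,-.3913,.1678),171)"
```

```text
t 39.85 P [ 0.5035 -0.3915  0.1703] rpy [-180.   -0.  171.] q [-20.  18.  -6.   0. -66. -79.] open 0.0215 gf 30.0 F [-0.7 -0.9 -2. ]
deltas [-0.0038  0.0015  0.0127] turn 0.0001
```

Request:
carry_out([
  [[0, 0, 0.007, 0, -1], [0, 0, 0.014, 0, -1], [0, 0, 0.018, 0, -1], [0, 0, 0.018, 0, -1]],
])

```text
clock: 40.25
tool_pos: [0.5036, -0.3917, 0.1696]
orientation: [-179.9, 0.1, 171.1]
force: [-6.0, 5.4, 14.4]
opening: 0.0218
gripper_force: 30.0
```

Request:
carry_out([
  [[0, 0, 0, 0, 0.2], [0, 0, 0, 0, 0.2], [0, 0, 0, 0, 0.2], [0, 0, 0, 0, 0.2], [0, 0, 0, 0, 0.2]],
])

```text
clock: 40.75
tool_pos: [0.5035, -0.3915, 0.1665]
orientation: [180.0, -0.0, 171.0]
force: [0.3, -0.4, 0.2]
opening: 0.0511
gripper_force: 0.0
```

Request:
carry_out([
  [[0, 0, -0.1, 0, 0.2], [0, 0, -0.2, 0, 0.3], [0, 0, -0.4, 0, 0.6], [0, 0, -0.65, 0, 1], [0, 0, -0.7, 0, 1]],
])

```text
clock: 41.25
tool_pos: [0.5052, -0.3932, 0.3135]
orientation: [-179.8, 0.5, 171.1]
force: [0.7, -1.0, 0.7]
opening: 0.0752
gripper_force: 0.0
```

```bash
python3 -c "
from plan import *
w=ctrl.snapshot('wrist')
d=ctrl.silhouettes(w,'hook')[0];m=d['mask'];ys,xs=np.nonzero(m);print('p',d['p'],'rows',ys.min(),ys.max(),'cols',xs.min(),xs.max())
H=np.array([.4747,-.3863]);c,q=np.cos(1.4063),np.sin(1.4063)
for a in(.065,-.065):
  for x in(.011,-.011): print(proj(w,(*(H+x*np.array([c,q])+a*np.array([-q,c])),.216)))
o,P,R=st();yaw=o['orientation'][2];D=(.5692,.1231,.306);to(D,-102.8)
show(P,yaw,chain(P,yaw,[(D,-102.8,1,46),(D,-102.8,1,46)]))"
```

```text
p 0.67 rows 70 211 cols 247 275
[275.44006012  69.07491469]
[249.56516003  68.85464335]
[272.61108725 212.2964081 ]
[249.71978587 212.10100588]
t 41.35 P [ 0.5045 -0.3921  0.3095] rpy [-179.9    0.3  171. ] q [-20.  14.   6.   0. -82. -79.] open 0.0831 gf 0.0 F [ 0.5  0.1 -0.3]
deltas [0.082  2.5949 0.0134] turn -0.2393
[[0.007, 0.216, 0.001, np.float64(-0.0199), 1], [0.014, 0.432, 0.003, np.float64(-0.0399), 1], [0.02, 0.649, 0.004, np.float64(-0.0598), 1], [0.027, 0.865, 0.006, np.float64(-0.0798), 1], [0.034, 1.081, 0.007, np.float64(-0.0997), 1]]
[[-0.121, 0.179, 0.002, np.float64(-0.02), 1], [-0.242, 0.359, 0.003, np.float64(-0.0399), 1], [-0.364, 0.538, 0.005, np.float64(-0.0599), 1], [-0.485, 0.717, 0.006, np.float64(-0.0798), 1], [-0.606, 0.896, 0.008, np.float64(-0.0997), 1]]
[[-0.204, 0.074, 0.001, np.float64(-0.02), 1], [-0.407, 0.148, 0.003, np.float64(-0.0399), 1], [-0.407, 0.148, 0.003, np.float64(-0.0399), 1]]
end [0.56924055 0.12312699 0.3059074 ] 257.18754449552847
```

The hook is back in both notches (rows 70-211, predicted 69-212). Next I go over the bottles.

Request:
carry_out([
  [[0.007, 0.2, 0, -0.02, 1], [0.014, 0.4, 0, -0.04, 1], [0.02, 0.6, 0, -0.06, 1], [0.027, 0.8, 0, -0.08, 1], [0.034, 1.0, 0, -0.1, 1]],
])

```text
clock: 41.85
tool_pos: [0.5273, -0.1912, 0.305]
orientation: [179.9, -0.1, -152.7]
force: [1.3, 0.1, 1.0]
opening: 0.0876
gripper_force: 0.0
```

Request:
carry_out([
  [[-0.12, 0.18, 0, -0.02, 1], [-0.24, 0.36, 0, -0.04, 1], [-0.364, 0.54, 0, -0.06, 1], [-0.485, 0.72, 0, -0.08, 1], [-0.606, 0.9, 0, -0.1, 1]],
])

```text
clock: 42.35
tool_pos: [0.5534, 0.0243, 0.3052]
orientation: [179.9, -0.1, -116.7]
force: [0.9, -0.3, -0.8]
opening: 0.0876
gripper_force: 0.0
```

Request:
carry_out([
  [[-0.2, 0.074, 0, -0.02, 1], [-0.4, 0.148, 0, -0.04, 1], [-0.4, 0.148, 0, -0.04, 1], [-0.4, 0.148, 0, -0.04, 1]],
])

```text
clock: 42.75
tool_pos: [0.5634, 0.1082, 0.3049]
orientation: [179.9, -0.1, -102.5]
force: [0.3, 0.3, 0.2]
opening: 0.0879
gripper_force: 0.0
```

```bash
cat >> bot.py <<'E'
def top2(V):
    # colour extents of the two caps/bodies in the wrist image via silhouettes, on plane z=.078 (body top) 
    s=V["wrist"]
    for name in("resin","hardener"):
        d=ctrl.silhouettes(s,name)[0];ys,xs=np.nonzero(d["mask"]);
        r=np.array([(onz(s,(x,y),.078)[:2]-[.5871,.2285])@e for x,y in zip(xs,ys)])
        print(name,round(d["p"],2),"shelf x 2-98",np.round(np.percentile(r[:,0],[2,98]),4),"y",np.round(np.percentile(r[:,1],[2,50,98]),4))
E
python3 -c "
from bot import *
V=bot();top2(V)
to((.5735,.164,.30),-102.9)"
```

```text
resin wrist 0.81 [270. 182.] [0.5607 0.1668 0.012 ] shelf [-0.066  0.012]
resin scene 0.46 [343. 212.] [0.5646 0.1712 0.012 ] shelf [-0.0609  0.0092]
resin top 0.64 [248. 116.] [0.6712 0.038  0.012 ] shelf [-0.167  -0.1244]
resin top 0.44 [206. 144.] [0.5608 0.1697 0.012 ] shelf [-0.0631  0.0126]
hardener wrist 0.63 [256. 188.] [0.584 0.171 0.012] shelf [-0.0568 -0.0098]
hardener scene 0.55 [344. 213.] [0.5689 0.1675 0.012 ] shelf [-0.0636  0.0042]
hardener top 0.49 [207. 136.] [0.5873 0.1691 0.012 ] shelf [-0.0578 -0.0134]
loop wrist 0.96 [265. 146.] [0.556  0.1057 0.034 ] shelf [-0.1267  0.003 ]
loop scene 0.57 [327. 214.] [0.5432 0.1108 0.034 ] shelf [-0.1245  0.0166]
loop top 0.64 [222. 146.] [0.5486 0.1099 0.034 ] shelf [-0.1242  0.0112]
wrist resin 0.94 bbox 266 285 179 209 531
wrist hardener 0.92 bbox 247 264 179 209 516
scene resin 0.73 bbox 336 347 187 210 173
scene hardener 0.63 bbox 317 484 115 242 13262
resin 0.94 shelf x 2-98 [-0.0875 -0.0474] y [0.004  0.0164 0.0291]
hardener 0.92 shelf x 2-98 [-0.0888 -0.0473] y [-0.022  -0.0097  0.0013]
t 43.65 P [0.564  0.1073 0.3067] rpy [ 180.     0.  -102.6] q [ 30.   8.  -2.  -0. -80. -43.] open 0.0873 gf 0.0 F [-0.1 -0.5 -0.7]
deltas [-0.2868  0.0152  0.0336] turn 0.0009
```

```bash
python3 -c "
from plan import *
o,P,R=st();yaw=o['orientation'][2]
a=(.5703,.1683,.2);b=(.5703,.1683,.025)
show(P,yaw,chain(P,yaw,[(a,-102.9,1,46),(a,-102.9,1,46),(b,-102.9,1,30),(b,-102.9,1,30)]))"
```

```text
[[-0.101, 0.012, 0.178, np.float64(0.0003), 1], [-0.203, 0.024, 0.356, np.float64(0.0006), 1], [-0.304, 0.035, 0.534, np.float64(0.0009), 1], [-0.304, 0.035, 0.534, np.float64(0.0009), 1], [-0.304, 0.035, 0.679, np.float64(0.0009), 1]]
[[-0.0, 0.0, 0.146, np.float64(0.0), 1], [-0.0, 0.0, 0.292, np.float64(0.0), 1], [-0.0, 0.0, 0.438, np.float64(0.0), 1], [-0.0, 0.0, 0.584, np.float64(0.0), 1], [-0.0, 0.0, 0.73, np.float64(0.0), 1]]
[[-0.0, 0.0, -0.0, np.float64(0.0), 1]]
end [0.57038125 0.16821103 0.02492317] -102.88245213107126
```

Request:
carry_out([
  [[-0.1, 0.012, 0.178, 0, 1], [-0.2, 0.024, 0.356, 0.001, 1], [-0.304, 0.035, 0.534, 0.001, 1], [-0.304, 0.035, 0.534, 0.001, 1], [-0.304, 0.035, 0.534, 0.001, 1]],
])

```text
clock: 44.15
tool_pos: [0.5703, 0.1682, 0.1996]
orientation: [180.0, -0.1, -102.9]
force: [-0.0, -1.0, 0.3]
opening: 0.088
gripper_force: 0.0
```

```bash
python3 -c "
from bot import *
s=ctrl.snapshot('wrist');top2({'wrist':s})
to((.5703,.1683,.025),-102.9)"
```

```text
resin 0.97 shelf x 2-98 [-0.0837 -0.0489] y [0.0049 0.0168 0.0298]
hardener 0.9 shelf x 2-98 [-0.0847 -0.0499] y [-0.0222 -0.01    0.0019]
t 44.3 P [0.5713 0.1681 0.2018] rpy [-1.799e+02  1.000e-01 -1.029e+02] q [ 35.  13.  -9.   0. -68. -48.] open 0.0876 gf 0.0 F [-0.2  1.3  1.1]
deltas [0.0015 0.0071 0.8838] turn -0.0001
```

Request:
carry_out([
  [[0.002, 0.002, 0.17, 0, 1], [0.002, 0.002, 0.35, 0, 1], [0.002, 0.002, 0.53, 0, 1], [0.002, 0.002, 0.7, 0, 1], [0.002, 0.002, 0.8, 0, 1]],
])

```text
clock: 44.8
tool_pos: [0.5697, 0.1671, 0.0389]
orientation: [180.0, -0.0, -103.0]
force: [0.8, 0.3, 0.8]
opening: 0.0874
gripper_force: 0.0
```

Request:
carry_out([
  [[0, 0, 0.04, 0, 1], [0, 0, 0.075, 0, 1], [0, 0, 0.075, 0, 1], [0, 0, 0.075, 0, -1], [0, 0, 0.075, 0, -1]],
])

```text
clock: 45.3
tool_pos: [0.5707, 0.1683, 0.0262]
orientation: [-179.9, 0.1, -102.9]
force: [1.1, 0.5, -0.2]
opening: 0.0768
gripper_force: 0.0
```

Request:
carry_out([
  [[0, 0, 0, 0, -1], [0, 0, 0, 0, -1], [0, 0, 0, 0, -1], [0, 0, 0, 0, -1], [0, 0, 0, 0, -1]],
])

```text
clock: 45.8
tool_pos: [0.5699, 0.1679, 0.0251]
orientation: [-180.0, 0.0, -102.9]
force: [-1.1, 0.9, 2.5]
opening: 0.0517
gripper_force: 29.9
```

```bash
python3 -c "
from h import *
to((.5703,.1683,.105),-102.9)"
```

```text
t 45.8 P [0.5699 0.1679 0.0251] rpy [-180.     0.  -102.9] q [ 35.  22. -22.   0. -46. -48.] open 0.0517 gf 29.9 F [-1.1  0.9  2.5]
deltas [-0.0023 -0.0014 -0.3994] turn -0.0
```

Both bottles are gripped at 52 mm and 30 N. Lift and carry to the tile.

Request:
carry_out([
  [[0, 0, -0.07, 0, -1], [0, 0, -0.2, 0, -1], [0, 0, -0.35, 0, -1], [0, 0, -0.5, 0, -1], [0, 0, -0.62, 0, -1]],
])

```text
clock: 46.3
tool_pos: [0.57, 0.1679, 0.1504]
orientation: [-180.0, 0.0, -102.9]
force: [1.1, -0.0, -1.8]
opening: 0.0514
gripper_force: 29.9
```

```bash
python3 -c "
from plan import *
o,P,R=st();yaw=o['orientation'][2];to((.6335,-.199,.149),-102.9)
a=(.6335,-.199,.149)
show(P,yaw,chain(P,yaw,[(a,-102.9,-1,40),(a,-102.9,-1,40)]))"
```

```text
t 46.3 P [0.57   0.1679 0.1504] rpy [-180.     0.  -102.9] q [ 35.  15. -14.   0. -62. -48.] open 0.0514 gf 29.9 F [ 1.1 -0.  -1.8]
deltas [ 1.7169 -0.7197  0.0068] turn -0.0001
[[0.172, -0.072, 0.001, np.float64(-0.0), -1], [0.343, -0.144, 0.001, np.float64(-0.0), -1], [0.515, -0.216, 0.002, np.float64(-0.0), -1], [0.687, -0.288, 0.003, np.float64(-0.0), -1], [0.858, -0.36, 0.004, np.float64(-0.0), -1]]
[[0.172, -0.072, 0.0, np.float64(-0.0), -1], [0.344, -0.144, 0.001, np.float64(-0.0), -1], [0.515, -0.216, 0.002, np.float64(-0.0), -1], [0.687, -0.288, 0.002, np.float64(-0.0001), -1], [0.859, -0.36, 0.003, np.float64(-0.0001), -1]]
[[-0.0, 0.0, 0.0, np.float64(0.0), -1]]
end [ 0.63354858 -0.19903966  0.14903541] -102.88529895419576
```

Request:
carry_out([
  [[0.14, -0.06, 0, 0, -1], [0.31, -0.13, 0, 0, -1], [0.48, -0.2, 0, 0, -1], [0.65, -0.274, 0, 0, -1], [0.82, -0.345, 0, 0, -1]],
])

```text
clock: 46.8
tool_pos: [0.6003, -0.0088, 0.1486]
orientation: [180.0, -0.0, -102.9]
force: [0.2, 0.4, -1.3]
opening: 0.0517
gripper_force: 29.9
```

Request:
carry_out([
  [[0.17, -0.072, 0, 0, -1], [0.34, -0.144, 0, 0, -1], [0.53, -0.22, 0, 0, -1], [0.71, -0.3, 0, 0, -1], [0.84, -0.35, 0, 0, -1]],
])

```text
clock: 47.3
tool_pos: [0.631, -0.1891, 0.1482]
orientation: [179.9, -0.0, -103.0]
force: [-0.4, -0.6, -1.2]
opening: 0.0524
gripper_force: 29.9
```

Request:
carry_out([
  [[0.05, -0.02, 0, 0, -1], [0.057, -0.025, 0.1, 0, -1], [0.057, -0.025, 0.25, 0, -1], [0.057, -0.025, 0.4, 0, -1], [0.057, -0.025, 0.5, 0, -1]],
])

```text
clock: 47.8
tool_pos: [0.632, -0.1983, 0.0464]
orientation: [179.8, 0.0, -102.9]
force: [0.6, -0.2, -1.6]
opening: 0.0516
gripper_force: 29.9
```

```bash
python3 -c "
from h import *
to((.6335,-.199,.0215),-102.9)
s=ctrl.snapshot('top')
print([(np.round(onz(s,d['centre'],.008),4),round(d['p'],2)) for d in ctrl.spot_point(s,'tile')])"
```

```text
t 47.8 P [ 0.632  -0.1983  0.0464] rpy [ 179.8    0.  -102.9] q [ -1.  26. -11.  -0. -53. -12.] open 0.0516 gf 29.9 F [ 0.6 -0.2 -1.6]
deltas [ 0.0016 -0.0085  0.1242] turn -0.0001
[(array([ 0.6268, -0.1983,  0.008 ]), 0.8)]
```

Request:
carry_out([
  [[0, 0, 0.04, 0, -1], [0, 0, 0.08, 0, -1], [0, 0, 0.105, 0, -1], [0, 0, 0.12, 0, -1], [0, 0, 0.12, 0, -1]],
])

```text
clock: 48.4
tool_pos: [0.6334, -0.199, 0.0248]
orientation: [180.0, 0.0, -102.9]
force: [0.2, 0.1, -1.3]
opening: 0.0518
gripper_force: 29.9
```

```bash
python3 -c "
from h import *
to((.6335,-.199,.0215),-102.9)"
```

```text
t 48.4 P [ 0.6334 -0.199   0.0248] rpy [ 180.     0.  -102.9] q [ -1.  28. -12.  -0. -50. -12.] open 0.0518 gf 29.9 F [ 0.2  0.1 -1.3]
deltas [-0.0003 -0.0006  0.0167] turn -0.0001
```

Still carrying the weight. I lower 4 mm more in small steps, then release slowly and rise.

Request:
carry_out([
  [[0, 0, 0.007, 0, -1], [0, 0, 0.013, 0, -1], [0, 0, 0.018, 0, -1], [0, 0, 0.018, 0, -1]],
])

```text
clock: 48.8
tool_pos: [0.6334, -0.199, 0.0213]
orientation: [180.0, -0.0, -102.9]
force: [-0.4, 0.4, -0.9]
opening: 0.0516
gripper_force: 29.9
```

Request:
carry_out([
  [[0, 0, 0, 0, 0.5], [0, 0, 0, 0, 0.5], [0, 0, 0, 0, 0.6], [0, 0, 0, 0, 0.6], [0, 0, 0, 0, 0.6]],
])

```text
clock: 49.3
tool_pos: [0.6335, -0.1991, 0.0214]
orientation: [-180.0, 0.0, -102.9]
force: [0.1, 0.5, 0.1]
opening: 0.0698
gripper_force: 0.0
```

Request:
carry_out([
  [[0, 0, -0.05, 0, 0.6], [0, 0, -0.2, 0, 0.6], [0, 0, -0.4, 0, 0.6], [0, 0, -0.6, 0, 0.6], [0, 0, -0.8, 0, 0.6]],
])

```text
clock: 49.8
tool_pos: [0.6333, -0.1991, 0.184]
orientation: [-180.0, -0.0, -102.9]
force: [0.4, -0.9, -0.1]
opening: 0.0702
gripper_force: 0.0
```

```bash
python3 -c "
from bot import *
V={n:ctrl.snapshot(n) for n in('wrist','scene','top')}
for name,z in(('resin',.008),('hardener',.008),('brush',0),('glue',0),('fragment',0)):
  for n in V: print(name,n,[(np.round(onz(V[n],d['centre'],z)[:2],4),round(d['p'],2)) for d in ctrl.spot_point(V[n],name)[:2]])
to((.6335,-.199,.2),-102.9)"
```

```text
resin wrist [(array([ 0.6189, -0.1958]), 0.63)]
resin scene [(array([ 0.6266, -0.1935]), 0.54), (array([0.5919, 0.2209]), 0.23)]
resin top [(array([ 0.6178, -0.1923]), 0.63)]
hardener wrist [(array([ 0.6484, -0.1976]), 0.96)]
hardener scene [(array([ 0.6447, -0.2013]), 0.85)]
hardener top []
brush wrist [(array([ 0.4223, -0.1827]), 0.63)]
brush scene [(array([ 0.4243, -0.181 ]), 0.55), (array([ 0.4615, -0.3862]), 0.31)]
brush top [(array([ 0.4184, -0.1808]), 0.92)]
glue wrist [(array([ 0.6303, -0.1979]), 0.47)]
glue scene [(array([ 0.4673, -0.3894]), 0.57)]
glue top []
fragment wrist []
fragment scene [(array([4.368e-01, 1.000e-04]), 0.5)]
fragment top []
t 50.7 P [ 0.6335 -0.199   0.1813] rpy [ 180.    -0.  -102.9] q [ -1.  20.  -2.   0. -68. -12.] open 0.0701 gf 0.0 F [-1.1  0.2  0.8]
deltas [-0.0002  0.     -0.0937] turn -0.0001
```

```bash
python3 -c "
from plant import ctrl
print(ctrl.close_job())"
```

```text
the job is handed in; nothing more can be done
None
```

The job is handed in, with no verdict returned: the tray is out to about 0.169 m by the camera (0.15 needed), the hook hangs back on its stand, and both bottles stand about 28 mm apart on the middle of the tile; my first pull stopped near 0.150 m, so I hooked and pulled the tray a second time, using the rod rather than the crook.

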